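# Clear the reaming chips and thread the gauge rod through both bushings

## Task

Both bushings of the jig have just been reamed: take hold of the scraper block and wipe the three steel chips off the jig's base plate onto the bench (never touch them with the fingers), then stand the scraper upright on the bench again and let go of it. Take the longer of the two rods from the stand, thread it from above, without forcing it, down through the upper bushing and then the lower one, and finish still holding it upright there, spanning both bushings, with its tip about in the middle of the gap between the lower bushing and the base plate, not standing on the plate. Leave the short rod in the stand and everything else on the bench where it is.

Things in the scene. Friction and masses are not known exactly. Their poses are not given: they have to be found in the camera images.
- jig: Fixed jig. Origin: bore axis, bench level; z up. Plate 15 mm thick, x -105..65, y -60..60 mm, open above for x < -20. Grey column at x 35..57 (y +-25, 118 mm high) carries two level arms (x -19..45, y +-20), one over the other, each with a brass bushing, 15 mm bore at x = y = 0: the lower spans z 43..61, the upper 98..116 mm above the bench. Gap from plate to lower bushing 28 mm.
- rod: Long steel gauge rod, loose, upright in either hole of the stand: shaft 12 mm in diameter, 130 mm long, its lowest 10 mm tapered to a 6 mm flat tip; on top the head to grip, darker, round, 22 mm across, 30 mm high (130 to 160 mm above the tip). About 0.16 kg. Origin: centre of the tip; z along the rod to the head.
- short_rod: Short rod, not to be used: same 12 mm shaft but 70 mm long, with the same 22 mm x 30 mm head (100 mm in all); upright in the other hole of the stand. Origin: centre of the tip; z to the head.
- stand: Grey block fixed to the bench, 60 (x) x 120 (y) x 45 mm high, with two blind holes 13 mm wide and 38 mm deep at y = -35 and +35 mm in its frame, their floors 7 mm above the bench. Origin: centre of its underside.
- scraper: Scraper block, loose, standing on the bench: a grey foot with rubber underside, 30 (x) x 70 (y) x 18 mm high, and on its middle an upright square wooden grip 24 x 24 mm that reaches up to 110 mm. About 0.16 kg. Origin: centre of its underside; z up.
- chip_1: Steel chip on the front part of the jig's plate, flat block 18 x 12 x 8 mm high, 14 g, loose. Origin: centre of its underside.
- chip_2: Steel chip on the front part of the jig's plate, round slug 14 mm across and 8 mm high, 12 g, loose. Origin: centre of its underside.
- chip_3: Steel chip on the front part of the jig's plate, L-shaped, 18 x 15 x 8 mm high, 12 g, loose. Origin: about the middle of its underside.
- screwdriver: Bystander: screwdriver lying near the front edge of the bench, 200 mm long along its y, 22 mm high. Origin: middle of its underside.
- tweezers: Bystander: steel tweezers lying near the front edge of the bench, 124 mm long along its y, 10 mm high. Origin: middle of its underside.
- tape_roll: Bystander: roll of tape lying flat, 56 mm across, 19 mm high. Origin: centre of its underside.
- spanner: Bystander: spanner lying flat, 142 mm long along its y, 8 mm high. Origin: middle of its underside.
- pipette_ball: Bystander: round rubber pipette ball, 56 x 82 x 70 mm high. Origin: under the ball.
Not all that is in view belongs to the job. There is more than one size of the scraper; the one meant has the size given above.

How it is judged (in metres and radians):
On the way, in this order (a step that is already met when the one before it is completed fails the run):
1. all three chips are off the plate, down on the bench, while the scraper is in the grip (height (world z) of each of chip_1, chip_2, chip_3 below 0.01 m and contact force between the fingers and scraper above 0.5 N), for 0.1 s.
2. the scraper stands upright on the bench, let go of (height (world z) of scraper below 0.006 m and angle between scraper's own z axis and vertical below 0.1 rad and contact force between the fingers and scraper below 0.1 N), for 0.2 s.
3. the long rod's tip has entered the upper bushing (horizontal distance between rod and jig below 0.005 m and angle between rod's own z axis and vertical below 0.06 rad and z of rod in the frame of jig below 0.108 m), for 0.05 s.
At the end, for the whole second after the job is handed in: The long rod is held by the fingers, still, upright (0.06 rad), through both bushings: tip within 5 mm of the bore axis, 18 to 39 mm above the bench. Chips on the bench (origins below 10 mm), scraper standing on the bench, short rod in its hole (moved under 15 mm) (horizontal distance between rod and jig below 0.005 m and angle between rod's own z axis and vertical below 0.06 rad and z of rod in the frame of jig between 0.018 and 0.039 m and contact force between the fingers and rod above 1 N and linear speed of rod below 0.02 m/s and height (world z) of each of chip_1, chip_2, chip_3 below 0.01 m and height (world z) of scraper below 0.006 m and angle between scraper's own z axis and vertical below 0.1 rad and distance of short_rod from where it was at the start of the episode below 0.015 m); the arm keeps its last pose, push and grip.
It fails at once if a chip is touched with the fingers (contact force between the fingers and chip_1 above 0.3 N or contact force between the fingers and chip_2 above 0.3 N or contact force between the fingers and chip_3 above 0.3 N).
It fails at once if the rod is forced against the jig (over 40 N) (contact force between rod and jig above 40 N).
It fails at once if the short rod is taken or knocked (moved over 30 mm) (distance of short_rod from where it was at the start of the episode above 0.03 m).
It fails at once if a bystander is displaced by more than 40 mm (distance of any of screwdriver, tweezers, tape_roll, spanner, pipette_ball from where it was at the start of the episode above 0.04 m).
It also fails if it takes over 66 s, if anything falls off the work surface, if the arm or the gripper's body presses on something with over 40 N, if the wrist force passes 120 N, or if a joint passes its speed limit or range.

## Robot

A 6-joint arm with a two-finger parallel gripper is mounted at the origin on a cart in front of the work surface, level with it; the furniture and walls round the work are solid. World frame = base frame: x ahead of the robot, y to its left, z up, the work surface at z = 0. Lengths are in m, angles in degrees, forces in N, time in s.
With the tool pointing down it reaches from about 0.375 to 0.9 m from the base axis. Payload 3.1 kg.
Tool frame: the origin (TCP) lies at the very end of the fingers, on their centre line; the grasp point (between the pads) lies 19 mm behind it; z points along the fingers, y is the direction in which the jaws open and shut (so a half turn about z gives the same grasp; the last joint's range is limited). The gripper opens to 87 mm and grips with 3 to 60 N. Pads are 19 mm wide; open, the fingers measure 117 mm over their backs; the gripper's body (75 mm by 190 mm) begins 51 mm behind the grasp point.
Start: joints at [-87.405, 30.224, 82.088, -0, 67.689, -10.227], TCP at [0.139, -0.609, 0.195] pointing down, gripper open.
Joint ranges: [-176.69, 176.69], [-43.24, 126.21], [12.49, 139.97], [-82, 262], [0, 151.66], [-163.58, 163.58]. Speed limits (degrees/s): [159.86, 159.86, 180, 180, 180, 180].

## Interface

Orientations are given as a 3x3 rotation matrix whose columns are the frame's x, y, z axes.
In Python, from rig import readout, capture, camera_model, bot, spot_in, regions_of gives the robot as it stands.
- The arm moves only by the tool send_rows, never from a script. Its argument "moves" is a list that holds one entry, the list of rows, each a list of 7 numbers: the turn, a rotation vector about the tool's x, y, z in degrees, then the shift along the tool's x, y, z in cm, then the opening, from -1 (shut) to 1 (fully open). A call has exactly 5 rows; each row shifts and turns the commanded pose from where the row before left it, along the tool's axes as they then stand; what a row does not reach is not made up. A row lasts 1/10 s, in which the tool goes at most 50 mm and 8.59 degrees, less where a joint would pass 70% of its speed; a pose out of reach is approached as far as the arm can. A call with a gripper value outside its range is refused whole. The fingers move at their own pace and stop on an object; the grip force is fixed at half the most. Time passes only in rows, so rows that do not move let the fingers close, or fill a call up. It gives the time, the measured TCP pose, the force and the opening at its end, in the units of the state.
- readout.read_state(): the state, without advancing time (a new reading comes with each control period).
- capture(name): name is "side" or "top"; returns the picture (400x640x3 uint8, blue, green, red); there is no depth.
- camera_model(name): a dict with "camera_matrix" (3x3 intrinsics, pixels), "pose" (4x4, takes a point from camera to world coordinates). Camera axes: x right, y up, looking along -z (the intrinsics and any distortion apply to the point x, -y, -z); pixel columns grow to the right and rows downward; lengths in m; the calibration is good to about 2 mm. A picture is of the moment at which its call begins. camera_model takes no time and is no camera call.
- bot.hand_in(): hands the job in, once; it reports no verdict.
Trained networks look in the newest picture that a camera, given by its name, has taken for a name from the list of things; names that differ only in an ending like _2 or _b are one class to them, and where a whole thing is asked for, a point or a joint stands for the part that bears it (a point fixed in the world has none). Each returns a list of dicts, best first, with "p" (0 to 1); they miss things now and then, are a little off and sometimes report something else, mostly with a low value. They report only what shows in the picture. A call takes as long as a camera call. They do not tell look-alikes from the thing itself.
- spot_in(camera, thing): "location" ([x, y, z] in m, in world coordinates, good to about 4 mm: the middle of the surface that is visible of it).
- regions_of(camera, thing): "mask" (400x640 bool, what is visible of it).
The state is a dict: "time_s": time; "joint_positions": joint angles; "qvel": joint speeds; "tau": joint torques, N m; "position": TCP position; "tcp_rot": TCP orientation; "force": force on the tool from outside, world axes, zero at the start; "moment": the same for the moment, N m; "opening": opening from 0.0 (shut) to 1.0 (fully open).
Only numpy, scipy, OpenCV 4.12 (cv2) and the standard library are available. Lean on these libraries where they do the work, as an engineer would, in place of code of your own. Each camera call takes 0.05 s, during which the arm holds its last target. There are 200 camera calls.

## Working session

There is one attempt and no reset: what is moved stays moved. The work goes in short steps, Python scripts to look and compute and a tool call to move; the robot and the scene stay as the last step left them, time stands still between calls to the robot, and variables do not carry over. Pictures are saved under pics/ and viewed, about 8 in all and at most 12, crops included, and the job is handed in when it is done.

Besides the shell and the picture viewer there is one more tool, called after "Call:" as name(argument=value, ...) on one line, values as JSON. send_rows: Moves the arm, as the interface text tells. Its arguments: {"type":"object","properties":{"moves":{"type":"array","items":{"type":"array","items":{"type":"array","items":{"type":"number"}}}}},"required":["moves"]}

```bash
ls; mkdir -p pics; python3 - <<'E'
from rig import *
import cv2,numpy as np
s=readout.read_state();print({k:np.round(v,3).tolist() for k,v in s.items()})
for c in("side","top"):
    im=capture(c);cv2.imwrite(f"pics/{c}0.png",im)
    m=camera_model(c);print(c,np.round(m["camera_matrix"],1).tolist(),np.round(m["pose"],3).tolist(),[k for k in m])
for c in("side","top"):
  for t in("jig","rod","short_rod","stand","scraper","chip_1","chip_2","chip_3","screwdriver","tweezers","tape_roll","spanner","pipette_ball"):
    print(c,t,[(round(float(d["p"]),2),np.round(d["location"],3).tolist()) for d in spot_in(c,t)][:4])
E
```

```text
pics
{'time_s': 0.0, 'joint_positions': [-87.405, 30.279, 82.159, -0.0, 67.688, -10.229], 'qvel': [0.03, -0.029, -0.019, -0.094, -0.13, -0.009], 'tau': [0.0, -44.005, -17.659, 0.063, 0.058, -0.0], 'position': [0.139, -0.609, 0.194], 'tcp_rot': [[0.975, 0.222, -0.0], [0.222, -0.975, 0.002], [0.0, -0.002, -1.0]], 'force': [0.426, -0.497, -0.452], 'moment': [0.007, 0.002, 0.018], 'opening': 1.004}
side [[381.1, 0.0, 318.8], [0.0, 381.1, 198.3], [0.0, 0.0, 1.0]] [[0.939, 0.188, -0.287, 0.284], [-0.343, 0.543, -0.766, -0.653], [0.012, 0.818, 0.575, 0.566], [0.0, 0.0, 0.0, 1.0]] ['camera_matrix', 'pose']
top [[394.1, 0.0, 325.7], [0.0, 394.1, 201.9], [0.0, 0.0, 1.0]] [[-0.025, 0.997, -0.078, 0.444], [-1.0, -0.025, -0.001, 0.053], [-0.003, 0.078, 0.997, 1.059], [0.0, 0.0, 0.0, 1.0]] ['camera_matrix', 'pose']
side jig [(0.82, [0.627, 0.051, 0.009])]
side rod [(0.89, [0.452, -0.228, 0.141])]
side short_rod [(0.71, [0.457, -0.161, 0.094])]
side stand [(0.91, [0.453, -0.223, 0.043])]
side scraper [(0.8, [0.572, 0.225, 0.028]), (0.67, [0.493, 0.278, 0.05])]
side chip_1 [(0.55, [0.564, 0.015, 0.023])]
side chip_2 [(0.55, [0.564, 0.015, 0.023])]
side chip_3 [(0.55, [0.564, 0.015, 0.023])]
side screwdriver [(0.58, [0.357, 0.205, 0.013])]
side tweezers [(0.53, [0.384, 0.0, 0.004])]
side tape_roll [(0.78, [0.665, -0.152, 0.019]), (0.63, [0.452, -0.224, 0.041])]
side spanner [(0.63, [0.665, 0.288, 0.006])]
side pipette_ball [(0.72, [0.578, 0.347, 0.032])]
top jig [(0.59, [0.619, 0.067, 0.014])]
top rod [(0.51, [0.46, -0.218, 0.159])]
top short_rod []
top stand [(0.81, [0.462, -0.187, 0.041])]
top scraper [(0.78, [0.572, 0.232, 0.016]), (0.71, [0.495, 0.278, 0.036])]
top chip_1 []
top chip_2 []
top chip_3 []
top screwdriver [(0.62, [0.365, 0.211, 0.018])]
top tweezers [(0.38, [0.385, 0.008, 0.008])]
top tape_roll [(0.73, [0.67, -0.151, 0.019])]
top spanner [(0.55, [0.67, 0.293, 0.005])]
top pipette_ball [(0.85, [0.578, 0.356, 0.043])]
```

View pics/side0.png

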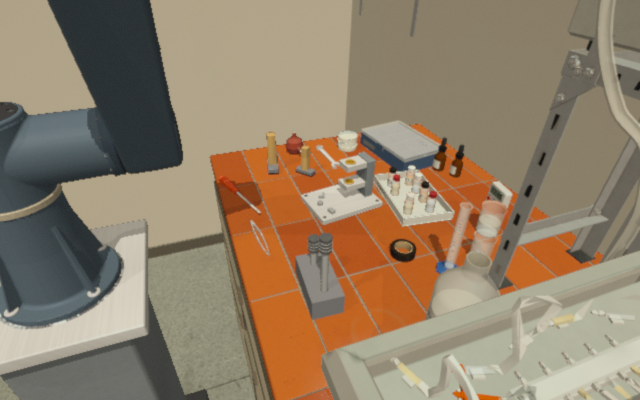

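View pics/top0.png

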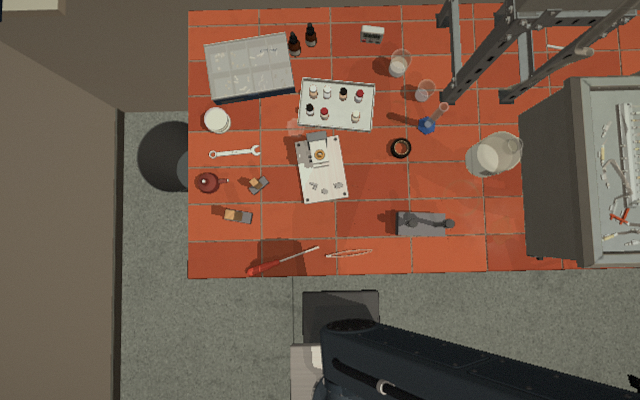

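The side view shows two scraper look-alikes, a tall one at (272,152) and a small one at (305,158). The jig is at (345,190), the stand with both rods at (320,270). In the top view the scrapers are at (238,215) and (258,185), the jig at (320,170) and the stand at (422,222).

```bash
python3 - <<'E'
import cv2,numpy as np
s=cv2.imread("pics/side0.png");t=cv2.imread("pics/top0.png")
f=lambda a:cv2.resize(a,None,fx=4,fy=4,interpolation=cv2.INTER_CUBIC)
a=f(s[125:225,210:405]);b=f(t[130:250,195:360]);b=b[:,:780]
im=np.zeros((600,800,3),np.uint8)
a=cv2.resize(s[125:225,250:385],(405,300),interpolation=cv2.INTER_CUBIC)
a2=cv2.resize(s[225:325,270:400],(390,300),interpolation=cv2.INTER_CUBIC)
b=cv2.resize(t[165:235,190:280],(385,300),interpolation=cv2.INTER_CUBIC)
b2=cv2.resize(t[125:210,285:360],(400,300) if 0 else (265,300),interpolation=cv2.INTER_CUBIC)
im[:300,:405]=a;im[:300,410:800]=a2;im[300:,:385]=b;im[300:,400:665]=b2
cv2.imwrite("pics/crop.png",im)
E
```

```text
(no output)
```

View pics/crop.png

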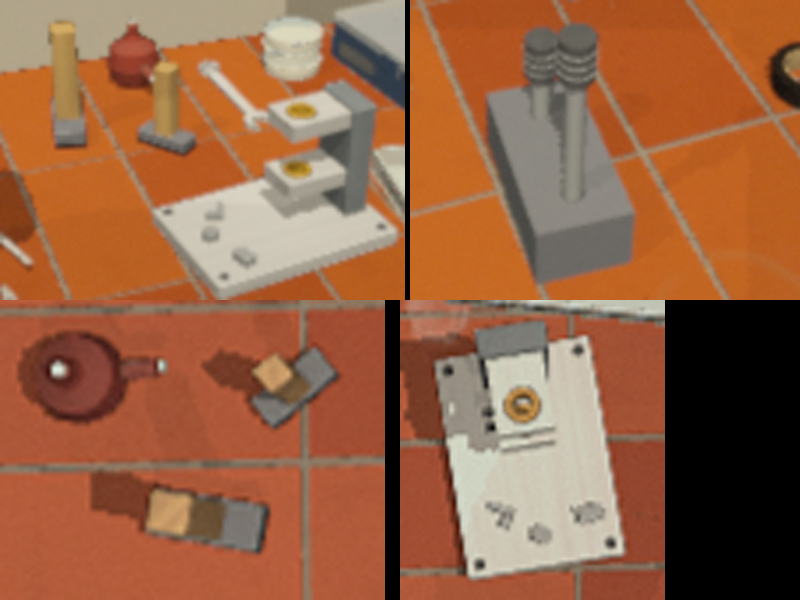

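Candidates for the scraper: tall at side (272,152), small at side (305,158). Rod candidates: the nearer at side (326,248), longer shaft, and the farther at side (313,245), shorter. Next I fit sizes and poses using the masks.

```bash
cat > h.py <<'E'
import numpy as np,cv2
from scipy.optimize import minimize
from rig import *
def proj(c,P):
    m=camera_model(c);T=np.linalg.inv(m["pose"]);q=np.asarray(P)@T[:3,:3].T+T[:3,3]
    q=q*[1,-1,-1];u=q@m["camera_matrix"].T;return u[:,:2]/u[:,2:]
def ray(c,uv):
    m=camera_model(c);d=np.linalg.inv(m["camera_matrix"])@[uv[0],uv[1],1]
    return m["pose"][:3,3],m["pose"][:3,:3]@(d*[1,-1,-1])
def atz(c,uv,z):
    o,d=ray(c,uv);return o+d*(z-o[2])/d[2]
def tri(uvs):
    A=np.zeros((3,3));b=np.zeros(3)
    for c,uv in uvs.items():
        o,d=ray(c,uv);d=d/np.linalg.norm(d);M=np.eye(3)-np.outer(d,d);A+=M;b+=M@o
    return np.linalg.solve(A,b)
def box(x0,x1,y0,y1,z0,z1): return np.array([[x,y,z] for x in(x0,x1) for y in(y0,y1) for z in(z0,z1)])
def cyl(x,y,r,z0,z1):
    a=np.linspace(0,2*np.pi,24,endpoint=False);return np.array([[x+r*np.cos(t),y+r*np.sin(t),z] for t in a for z in(z0,z1)])
def place(P,p):
    c,s=np.cos(p[2]),np.sin(p[2]);return P@np.array([[c,-s,0],[s,c,0],[0,0,1]]).T+[p[0],p[1],0]
S=4
def render(c,parts,p):
    im=np.zeros((400*S,640*S),np.uint8)
    for P in parts:
        h=cv2.convexHull(((proj(c,place(P,p))+.5)*S).astype(np.float32))
        cv2.fillConvexPoly(im,np.round((h-.5)*16).astype(np.int32),255,shift=4)
    return cv2.resize(im,(640,400),interpolation=cv2.INTER_AREA)/255.
def fit(masks,parts,p0,step=(.012,.012,.2)):
    def cost(p):
        e=0
        for c,m in masks.items():
            r=render(c,parts,p);e+=1-np.minimum(r,m).sum()/np.maximum(r,m).sum()
        return e/len(masks)
    p0=np.array(p0,float);sx=np.vstack([p0]+[p0+np.eye(3)[i]*step[i] for i in range(3)])
    r=minimize(cost,p0,method="Nelder-Mead",options=dict(initial_simplex=sx,xatol=1e-4,fatol=1e-4));return r.x,r.fun
scr=lambda k=1.:[box(-.015*k,.015*k,-.035*k,.035*k,0,.018*k),box(-.012*k,.012*k,-.012*k,.012*k,0,.11*k)]
stand=[box(-.03,.03,-.06,.06,0,.045)]
jig=[box(-.105,.065,-.06,.06,0,.015),box(.035,.057,-.025,.025,0,.118),box(-.019,.045,-.02,.02,.045,.059),box(-.019,.045,-.02,.02,.1,.114)]
E
python3 - <<'E'
from h import *
ims={c:capture(c) for c in("side","top")}
def masks(t):return {c:regions_of(c,t) for c in ims}
M=masks("scraper")
for c in ims:
  for d in M[c]:
    ys,xs=np.nonzero(d["mask"]);print(c,"scr",round(d["p"],2),xs.min(),xs.max(),ys.min(),ys.max(),xs.size)
def near(L,u):
    return min(L,key=lambda d:np.hypot(*(np.argwhere(d["mask"]).mean(0)[::-1]-u)))["mask"].astype(float)
for n,us,ut,xy in(("tall",(272,155),(238,215),(.49,.278)),("small",(305,160),(258,185),(.572,.225))):
    mm={"side":near(M["side"],us),"top":near(M["top"],ut)}
    for k in(.75,.85,1,1.15,1.3):
        r=min((fit(mm,scr(k),(*xy,a)) for a in(0,.8,1.6,2.4)),key=lambda r:r[1])
        print(n,k,np.round(r[0],4),round(r[1],3))
for t,parts,p0s in(("jig",jig,[(.64,.05,a) for a in(0,.1)]),("stand",stand,[(.455,-.19,a) for a in(0,.1)])):
    M=masks(t);mm={c:M[c][0]["mask"].astype(float) for c in ims}
    for sub in(mm,{"side":mm["side"]},{"top":mm["top"]}):
        r=min((fit(sub,parts,p) for p in p0s),key=lambda r:r[1]);print(t,list(sub),np.round(r[0],4),round(r[1],3))
# brass
for c in ims:
    h=cv2.cvtColor(ims[c],cv2.COLOR_BGR2HSV);b=((h[...,0]>14)&(h[...,0]<32)&(h[...,1]>130)&(h[...,2]>90)).astype(np.uint8)
    n,l,st,ce=cv2.connectedComponentsWithStats(b)
    print(c,[(np.round(ce[i],1).tolist(),st[i].tolist()) for i in range(1,n) if st[i,4]>8 and 290<ce[i][0]<390 and 130<ce[i][1]<210])
for t in("chip_1","chip_2","chip_3","rod","short_rod"):
  for c in ims:
    for d in regions_of(c,t)[:4]:
        q=np.argwhere(d["mask"]);print(t,c,round(d["p"],2),q.mean(0)[::-1].round(1),q.min(0)[::-1],q.max(0)[::-1],len(q))
E
```

```text
side scr 0.93 266 278 132 174 401
side scr 0.77 296 314 147 176 298
top scr 0.75 249 267 176 193 231
top scr 0.7 224 252 209 223 332
tall 0.75 [0.4914 0.2817 0.0039] 0.394Traceback (most recent call last):
  File "<stdin>", line 13, in <module>
  File "<stdin>", line 13, in <genexpr>
  File "h.py", line 36, in fit
    r=minimize(cost,p0,method="Nelder-Mead",options=dict(initial_simplex=sx,xatol=1e-4,fatol=1e-4));return r.x,r.fun
    res = _minimize_neldermead(fun, x0, args, callback, bounds=bounds,
                               **options)
    fsim[j] = func(sim[j])
              ~~~~^^^^^^^^
    fx = function(np.copy(x), *(wrapper_args + args))
  File "h.py", line 33, in cost
    r=render(c,parts,p);e+=1-np.minimum(r,m).sum()/np.maximum(r,m).sum()
  File "h.py", line 26, in render
    h=cv2.convexHull(((proj(c,place(P,p))+.5)*S).astype(np.float32))
                       ~~~~^^^^^^^^^^^^^^
  File "h.py", line 5, in proj
    m=camera_model(c);T=np.linalg.inv(m["pose"]);q=np.asarray(P)@T[:3,:3].T+T[:3,3]
ValueError: time passes only in moves, steps and waits
```

```bash
sed -i 's/^def proj/import functools\ncamera_model=functools.lru_cache(None)(camera_model)\ndef proj/' h.py
python3 - <<'E'
from h import *
ims={c:capture(c) for c in("side","top")}
def masks(t):return {c:regions_of(c,t) for c in ims}
ALL={t:masks(t) for t in("scraper","jig","stand","chip_1","chip_2","chip_3","rod","short_rod")}
print(readout.read_state()["time_s"])
M=ALL["scraper"]
def near(L,u):
    return min(L,key=lambda d:np.hypot(*(np.argwhere(d["mask"]).mean(0)[::-1]-u)))["mask"].astype(float)
for n,us,ut,xy in(("tall",(272,155),(238,215),(.49,.278)),("small",(305,160),(258,185),(.572,.225))):
    mm={"side":near(M["side"],us),"top":near(M["top"],ut)}
    for k in(.75,1,1.2):
        r=min((fit(mm,scr(k),(*xy,a)) for a in(0,.8,1.6,2.4)),key=lambda r:r[1])
        print(n,k,np.round(r[0],4),round(r[1],3))
for t,parts,p0s in(("jig",jig,[(.64,.05,.05)]),("stand",stand,[(.455,-.19,.05)])):
    M=ALL[t];mm={c:M[c][0]["mask"].astype(float) for c in ims}
    for sub in(mm,{"side":mm["side"]},{"top":mm["top"]}):
        r=min((fit(sub,parts,p) for p in p0s),key=lambda r:r[1]);print(t,list(sub),np.round(r[0],4),round(r[1],3))
for c in ims:
    h=cv2.cvtColor(ims[c],cv2.COLOR_BGR2HSV);b=((h[...,0]>14)&(h[...,0]<32)&(h[...,1]>130)&(h[...,2]>90)).astype(np.uint8)
    n,l,st,ce=cv2.connectedComponentsWithStats(b)
    print(c,[(np.round(ce[i],1).tolist(),st[i].tolist()) for i in range(1,n) if st[i,4]>8 and 290<ce[i][0]<390 and 130<ce[i][1]<210])
for t in("chip_1","rod","short_rod"):
  for c in ims:
    for d in ALL[t][c][:4]:
        q=np.argwhere(d["mask"]);print(t,c,round(d["p"],2),q.mean(0)[::-1].round(1),q.min(0)[::-1],q.max(0)[::-1],len(q))
E
```

```text
2.5
tall 0.75 [ 0.4969  0.2946 -0.0553] 0.688
tall 1 [ 0.4959  0.2884 -0.1895] 0.543
tall 1.2 [0.4946 0.2802 2.8982] 0.677
small 0.75 [0.5768 0.234  0.666 ] 0.228
small 1 [0.573  0.2206 3.1381] 0.511
small 1.2 [0.5687 0.2159 2.9052] 0.619
jig ['side', 'top'] [0.6338 0.0681 0.1343] 0.071
jig ['side'] [0.6318 0.0684 0.1412] 0.067
jig ['top'] [0.6356 0.0678 0.1332] 0.06
stand ['side', 'top'] [ 0.4608 -0.189  -0.0509] 0.203
stand ['side'] [ 0.4585 -0.1901 -0.0539] 0.167
stand ['top'] [ 0.4621 -0.1891 -0.0452] 0.192
side [([304.7, 156.9], [301, 145, 9, 25, 179]), ([349.9, 161.5], [346, 160, 9, 4, 31]), ([348.7, 180.9], [345, 179, 9, 5, 36])]
top [([319.1, 154.5], [315, 150, 9, 9, 53])]
chip_1 side 0.48 [330.6 210.3] [327 207] [334 214] 50
rod side 0.86 [324.5 257.7] [318 233] [332 291] 533
rod top 0.63 [444.5 223. ] [433 218] [454 227] 155
short_rod side 0.83 [312.7 247.4] [307 234] [318 264] 290
short_rod top 0.55 [411.1 222.5] [406 218] [417 227] 82
```

```bash
cat > fit2.py <<'E'
from h import *
ims={c:capture(c) for c in("side","top")}
A={t:{c:regions_of(c,t) for c in ims} for t in("scraper","rod","short_rod")}
def near(L,u):
    return min(L,key=lambda d:np.hypot(*(np.argwhere(d["mask"]).mean(0)[::-1]-u)))["mask"].astype(float)
mm={"side":near(A["scraper"]["side"],(272,155)),"top":near(A["scraper"]["top"],(238,215))}
print([(c,m.sum(),np.argwhere(m).mean(0)) for c,m in mm.items()])
for k in(.9,1,1.1):
  for sub in (mm,{"side":mm["side"]},{"top":mm["top"]}):
    r=min((fit(sub,scr(k),(.493,.272,a)) for a in(-.3,0,.3)),key=lambda r:r[1]);print(k,list(sub),np.round(r[0],4),round(r[1],3))
for t,L,xy in(("rod",.13,(.455,-.225)),("short_rod",.07,(.455,-.155))):
    parts=[cyl(0,0,.006,.045,.007+L),cyl(0,0,.011,.007+L,.037+L)]
    mm={c:A[t][c][0]["mask"].astype(float) for c in ims if A[t][c]}
    for sub in [mm]+[{c:mm[c]} for c in mm]:
        r=fit(sub,parts,(*xy,0));print(t,list(sub),np.round(r[0],4),round(r[1],3))
for uv in((313.3,185.9),(324,191),(338.3,185)):
    p=atz("top",uv,.023);print("chip",p.round(4))
for uv in((321,195),(320,203),(331,210)):
    print("chip side",atz("side",uv,.021).round(4))
print("upper bush",atz("top",(319.1,154.5),.116),atz("side",(349.9,161.5),.116),"tri",tri({"top":(319.1,154.5),"side":(349.9,161.5)}),"lower",atz("side",(348.7,180.9),.061))
print(readout.read_state()["time_s"])
E
python3 fit2.py
```

```text
[('side', np.float64(351.0), array([154.55840456, 271.45014245])), ('top', np.float64(217.0), array([184.09677419, 257.20737327]))]
0.9 ['side', 'top'] [ 0.4925  0.2913 -0.215 ] 0.564
0.9 ['side'] [ 0.4925  0.2913 -0.215 ] 0.128
0.9 ['top'] [ 0.493  0.272 -0.3  ] 1.0
1 ['side', 'top'] [ 0.492   0.2905 -0.2294] 0.584
1 ['side'] [ 0.492   0.2905 -0.2294] 0.168
1 ['top'] [ 0.493  0.272 -0.3  ] 1.0
1.1 ['side', 'top'] [ 0.4942  0.2964 -0.233 ] 0.654
1.1 ['side'] [ 0.4942  0.2964 -0.233 ] 0.309
1.1 ['top'] [ 0.493  0.272 -0.3  ] 1.0
rod ['side'] [ 0.4573 -0.2243  0.0387] 0.124
rod ['side'] [ 0.4573 -0.2243  0.0387] 0.124
short_rod ['side'] [ 0.4591 -0.1566  0.0745] 0.142
short_rod ['side'] [ 0.4591 -0.1566  0.0745] 0.142
chip [0.5687 0.0861 0.023 ]
chip [0.5544 0.0582 0.023 ]
chip [0.5694 0.0199 0.023 ]
chip side [0.5665 0.0847 0.021 ]
chip side [0.5522 0.0532 0.021 ]
chip side [0.5672 0.0178 0.021 ]
upper bush [0.63375214 0.06735941 0.116     ] [0.63135716 0.06535619 0.116     ] tri [0.63329983 0.06763739 0.11455151] lower [0.63175209 0.06558536 0.061     ]
2.9
```

```bash
cat > fit3.py <<'E'
from h import *
ims={}
def near(L,u):
    return [d["mask"].astype(float) for d in L if np.hypot(*(np.argwhere(d["mask"]).mean(0)[::-1]-u))<10]
mm={}
for c,u in(("side",(272,155)),("top",(238,215))):
    ms=[]
    for k in range(3):
        capture(c);ms+=near(regions_of(c,"scraper"),u)
    print(c,len(ms),[m.sum() for m in ms])
    if ms: mm[c]=np.median(ms,0)
for k in(.9,1):
  for sub in [mm]+[{c:mm[c]} for c in mm]:
    r=min((fit(sub,scr(k),(.493,.272,a)) for a in(-.3,0,.3)),key=lambda r:r[1]);print(k,list(sub),np.round(r[0],4),round(r[1],3))
E
python3 fit3.py
```

```text
side 3 [np.float64(426.0), np.float64(431.0), np.float64(421.0)]
top 3 [np.float64(269.0), np.float64(310.0), np.float64(332.0)]
0.9 ['side', 'top'] [ 0.4939  0.2898 -0.1354] 0.203
0.9 ['side'] [ 0.4916  0.2877 -0.1186] 0.16
0.9 ['top'] [ 0.4962  0.29   -0.1821] 0.134
1 ['side', 'top'] [ 0.4936  0.2888 -0.23  ] 0.143
1 ['side'] [ 0.4917  0.2884 -0.1878] 0.063
1 ['top'] [ 0.496   0.2885 -0.1812] 0.083
```

Measured so far:
- The tall scraper fits size 1.0 and is at about (.494, .2885), yaw -0.19. The small one fits 0.75, so the tall one is the right choice.
- Jig is at (.634, .068), yaw .134.
- Long rod is at about (.458, -.224), the nearer one.

I'll start moving and print what each step needs.

```bash
cat > plan.py <<'E'
import sys,numpy as np
from rig import readout
# plan.py x y z psi[deg of tool y] n : rows, tool held vertical
def go(st,wps):
    R=np.array(st["tcp_rot"]);p=np.array(st["position"])
    from scipy.spatial.transform import Rotation as Ro
    for x,y,z,psi,n in wps:
        a=np.radians(psi);Y=np.array([np.cos(a),np.sin(a),0]);Z=np.array([0,0,-1.]);T=np.column_stack([np.cross(Y,Z),Y,Z])
        n=int(n);rv=Ro.from_matrix(R.T@T).as_rotvec(degrees=True)/n;d=(np.array([x,y,z])-p)/n
        k=1
        for i in range(n):
            s=R.T@d*100;print([round(float(v),1) for v in rv]+[round(float(v),2) for v in s]);R=R@Ro.from_rotvec(rv,degrees=True).as_matrix()
        p=np.array([x,y,z]);print("--")
if __name__=="__main__":
    st=readout.read_state();print(st["time_s"],np.round(st["position"],4),"psi",np.degrees(np.arctan2(st["tcp_rot"][1][1],st["tcp_rot"][0][1])).round(2),"tilt",np.round(np.array(st["tcp_rot"])[:2,2],4),np.round(st["force"],1),st["opening"])
    go(st,[tuple(map(float,a.split(","))) for a in sys.argv[1:]])
E
python3 plan.py .45,-.15,.28,-77,13 .494,.2885,.28,-10.6,12 
```

```text
3.5 [ 0.1387 -0.6094  0.1955] psi -77.18 tilt [-0. -0.] [-0.2  0.  -0.3] 1.0014479399187002
[0.0, 0.0, -0.0, 3.12, -2.91, -0.65]
[0.0, 0.0, -0.0, 3.12, -2.91, -0.65]
[0.0, 0.0, -0.0, 3.12, -2.91, -0.65]
[0.0, 0.0, -0.0, 3.12, -2.91, -0.65]
[0.0, 0.0, -0.0, 3.12, -2.91, -0.65]
[0.0, 0.0, -0.0, 3.12, -2.91, -0.65]
[0.0, 0.0, -0.0, 3.12, -2.91, -0.65]
[0.0, 0.0, -0.0, 3.12, -2.91, -0.65]
[0.0, 0.0, -0.0, 3.12, -2.91, -0.65]
[0.0, 0.0, -0.0, 3.13, -2.91, -0.65]
[0.0, 0.0, -0.0, 3.13, -2.91, -0.65]
[0.0, 0.0, -0.0, 3.13, -2.91, -0.65]
[0.0, 0.0, -0.0, 3.13, -2.91, -0.65]
--
[0.0, -0.0, -5.5, 1.18, -3.48, 0.0]
[0.0, -0.0, -5.5, 1.51, -3.35, 0.0]
[0.0, -0.0, -5.5, 1.82, -3.19, 0.0]
[0.0, -0.0, -5.5, 2.12, -3.0, 0.0]
[0.0, -0.0, -5.5, 2.4, -2.78, 0.0]
[0.0, -0.0, -5.5, 2.66, -2.53, 0.0]
[0.0, -0.0, -5.5, 2.89, -2.26, 0.0]
[0.0, -0.0, -5.5, 3.1, -1.98, 0.0]
[0.0, -0.0, -5.5, 3.27, -1.67, 0.0]
[0.0, -0.0, -5.5, 3.42, -1.34, 0.0]
[0.0, -0.0, -5.5, 3.53, -1.01, 0.0]
[0.0, -0.0, -5.5, 3.61, -0.66, 0.0]
--
```

Call:
send_rows(moves=[[[0,0,0,3.1,-2.9,-1.2,1],[0,0,0,3.1,-2.9,-1.2,1],[0,0,0,3.1,-2.9,-1.2,1],[0,0,0,3.1,-2.9,-1.2,1],[0,0,0,3.1,-2.9,-1.2,1]]])

```text
time_s: 4.0
position: [0.2584, -0.4321, 0.256]
tcp_rot: [[0.975, 0.221, 0.0], [0.221, -0.975, -0.0], [0.0, 0.0, -1.0]]
force: [1.1, 0.3, -0.1]
opening: 1.0
```

Call:
send_rows(moves=[[[0,0,0,3.1,-2.9,-0.5,1],[0,0,0,3.1,-2.9,-0.5,1],[0,0,0,3.1,-2.9,-0.5,1],[0,0,0,3.1,-2.9,-0.5,1],[0,0,0,3.1,-2.9,-0.5,1]]])

```text
time_s: 4.5
position: [0.3774, -0.2564, 0.281]
tcp_rot: [[0.975, 0.222, 0.001], [0.222, -0.975, -0.001], [0.0, 0.001, -1.0]]
force: [1.3, -0.3, -0.7]
opening: 0.999
```

Call:
send_rows(moves=[[[0,0,0,3.1,-2.9,0,1],[0,0,0,3.1,-2.9,0,1],[0,0,0,3.1,-2.9,0,1],[0,0,-5.5,1.2,-3.5,0,1],[0,0,-5.5,1.5,-3.4,0,1]]])

```text
time_s: 5.0
position: [0.4561, -0.077, 0.2805]
tcp_rot: [[0.913, 0.408, 0.0], [0.408, -0.913, -0.0], [0.0, 0.0, -1.0]]
force: [0.2, -0.4, -0.1]
opening: 1.0
```

Call:
send_rows(moves=[[[0,0,-5.5,1.8,-3.2,0,1],[0,0,-5.5,2.1,-3.0,0,1],[0,0,-5.5,2.4,-2.8,0,1],[0,0,-5.5,2.7,-2.5,0,1],[0,0,-5.5,2.9,-2.3,0,1]]])

```text
time_s: 5.5
position: [0.4746, 0.106, 0.2807]
tcp_rot: [[0.622, 0.783, 0.001], [0.783, -0.622, -0.0], [0.0, 0.001, -1.0]]
force: [0.6, -0.4, -0.1]
opening: 1.001
```

```bash
python3 plan.py .494,.2885,.22,-10.6,5 .494,.2885,.06,-10.6,5
```

```text
5.5 [0.4746 0.106  0.2807] psi -38.45 tilt [ 0.0008 -0.0001] [ 0.6 -0.4 -0.1] 1.0007537288459414
[0.0, -0.0, -5.6, 3.1, -1.97, 1.21]
[0.0, -0.0, -5.6, 3.28, -1.66, 1.21]
[0.0, -0.0, -5.6, 3.42, -1.33, 1.21]
[0.0, -0.0, -5.6, 3.53, -0.99, 1.21]
[0.0, -0.0, -5.6, 3.61, -0.64, 1.21]
--
[-0.0, -0.0, 0.0, -0.0, 0.0, 3.2]
[-0.0, -0.0, 0.0, 0.0, 0.0, 3.2]
[-0.0, -0.0, 0.0, 0.0, 0.0, 3.2]
[-0.0, -0.0, 0.0, 0.0, 0.0, 3.2]
[-0.0, -0.0, 0.0, 0.0, 0.0, 3.2]
--
```

Call:
send_rows(moves=[[[0,0,-5.6,3.1,-2.0,1.2,1],[0,0,-5.6,3.3,-1.7,1.2,1],[0,0,-5.6,3.4,-1.3,1.2,1],[0,0,-5.6,3.5,-1.0,1.2,1],[0,0,-5.6,3.6,-0.6,1.2,1]]])

```text
time_s: 6.0
position: [0.4942, 0.2883, 0.2201]
tcp_rot: [[0.181, 0.983, 0.0], [0.983, -0.181, 0.0], [0.0, 0.0, -1.0]]
force: [0.2, -0.6, 0.1]
opening: 0.999
```

Call:
send_rows(moves=[[[0,0,0,0,0,3.2,1],[0,0,0,0,0,3.2,1],[0,0,0,0,0,3.2,1],[0,0,0,0,0,3.2,1],[0,0,0,0,0,3.2,1]]])

```text
time_s: 6.5
position: [0.4945, 0.2869, 0.0594]
tcp_rot: [[0.185, 0.983, 0.001], [0.983, -0.185, 0.0], [0.0, 0.001, -1.0]]
force: [0.3, -0.1, -0.0]
opening: 0.997
```

```bash
python3 plan.py; python3 - <<'E'
from h import *
a=capture("side")[100:220,210:370];b=capture("top")[120:240,190:350]
cv2.imwrite("pics/g1.png",np.vstack([cv2.resize(x,(800,600),interpolation=cv2.INTER_CUBIC)[::2,::2] if 0 else cv2.resize(x,(400,300),interpolation=cv2.INTER_CUBIC) for x in(a,b)]))
E
```

```text
6.5 [0.4945 0.2869 0.0594] psi -10.67 tilt [0.0008 0.0003] [ 0.3 -0.1 -0. ] 0.9971777097224117
```

View pics/g1.png

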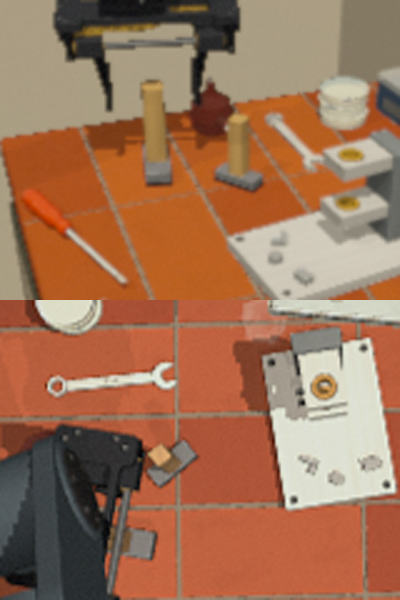

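```bash
python3 - <<'E'
from h import *
p=np.array([.4945,.2869,.0594]);d=np.array([.983,-.185,0])
print(proj("side",[p-d*.05,p,p+d*.05]),proj("side",[[.494,.2885,.11],[.494,.2885,0]]),proj("top",[p-d*.05,p,p+d*.05,p+[0,0,.1]]))
# Latest picture crops: tip pixels side (253,142),(289,140)
for n in range(2):
    print(np.round(readout.read_state()["position"],4))
E
```

```text
[[254.22784723 151.13579283]
 [272.19259465 149.9430142 ]
 [289.92327703 148.76577644]] [[270.79028294 133.24607591]
 [273.08144924 167.94790434]] [[230.94133023 234.75535869]
 [234.4556118  215.25143225]
 [237.94303094 195.89658973]
 [224.22105728 213.30897596]]
[0.4909 0.2855 0.0566]
[0.4909 0.2855 0.0566]
```

```bash
python3 plan.py; python3 - <<'E'
from h import *
a=capture("side")[105:185,230:310]
cv2.imwrite("pics/g2.png",cv2.resize(a,(560,560),interpolation=cv2.INTER_CUBIC))
E
python3 plan.py
```

```text
6.6 [0.4909 0.2855 0.0566] psi -10.68 tilt [-0.0089 -0.0031] [-0.8  0.8  0.3] 1.0010647198286642
6.65 [0.4927 0.2862 0.0588] psi -10.68 tilt [-0.0047 -0.0016] [ 0.3 -0.9  0.8] 1.0009262662279466
```

View pics/g2.png

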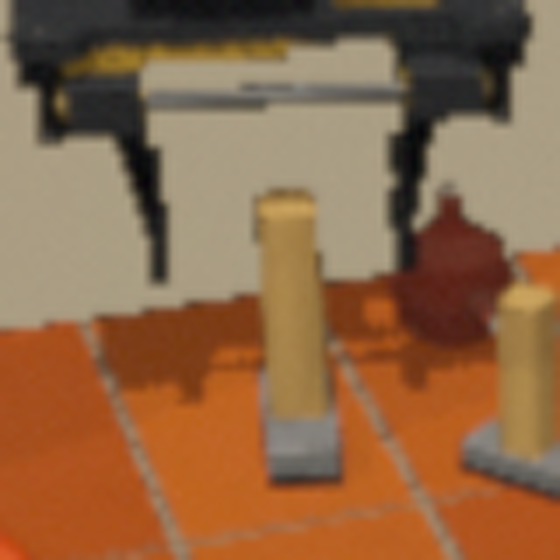

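Call:
send_rows(moves=[[[0,0,0,0,0,0.8,1],[0,0,0,0,0,0,-1],[0,0,0,0,0,0,-1],[0,0,0,0,0,0,-1],[0,0,0,0,0,0,-1]]])

```text
time_s: 7.15
position: [0.4948, 0.2869, 0.0533]
tcp_rot: [[0.185, 0.983, 0.001], [0.983, -0.185, 0.001], [0.001, 0.001, -1.0]]
force: [-0.2, 1.3, 0.2]
opening: 0.722
```

Call:
send_rows(moves=[[[0,0,0,0,0,0,-1],[0,0,0,0,0,0,-1],[0,0,0,0,0,0,-1],[0,0,0,0,0,0,-1],[0,0,0,0,0,0,-1]]])

```text
time_s: 7.65
position: [0.4942, 0.2867, 0.0524]
tcp_rot: [[0.185, 0.983, -0.0], [0.983, -0.185, -0.0], [-0.0, -0.0, -1.0]]
force: [-0.9, -1.6, -0.4]
opening: 0.271
```

```bash
python3 plan.py; python3 - <<'E'
from h import *
a=capture("side")[105:185,230:310]
cv2.imwrite("pics/g3.png",cv2.resize(a,(560,560),interpolation=cv2.INTER_CUBIC))
E
python3 plan.py
```

```text
7.65 [0.4942 0.2867 0.0524] psi -10.68 tilt [-0.0001 -0.0001] [-0.9 -1.6 -0.4] 0.27076757373323157
7.7 [0.4942 0.2867 0.0524] psi -10.68 tilt [-0.0001 -0.    ] [-0.1 -0.  -0.7] 0.27107148102072354
```

View pics/g3.png

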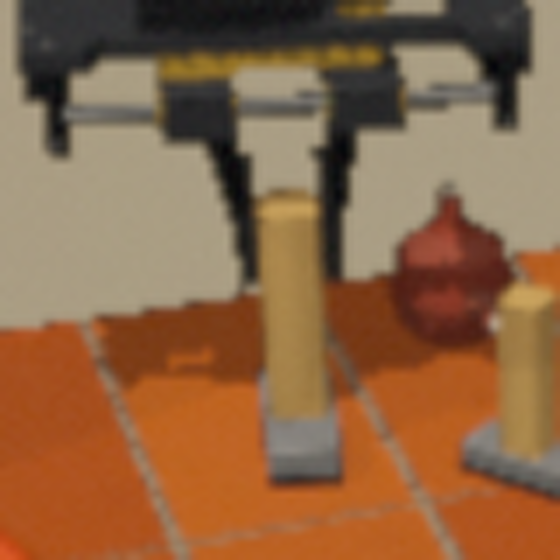

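Call:
send_rows(moves=[[[0,0,0,0,0,-1,-1],[0,0,0,0,0,-2,-1],[0,0,0,0,0,-3,-1],[0,0,0,0,0,-3,-1],[0,0,0,0,0,-2,-1]]])

```text
time_s: 8.2
position: [0.4949, 0.287, 0.165]
tcp_rot: [[0.185, 0.983, 0.002], [0.983, -0.185, 0.001], [0.001, 0.002, -1.0]]
force: [-0.6, -0.5, -1.7]
opening: 0.273
```

```bash
python3 plan.py .558,.121,.16,-82.3,10 .558,.121,.069,-82.3,5; python3 - <<'E'
from h import *
a=capture("side")[90:210,225:385];cv2.imwrite("pics/g4.png",cv2.resize(a,(800,600),interpolation=cv2.INTER_CUBIC))
E
```

```text
8.2 [0.4949 0.287  0.165 ] psi -10.68 tilt [0.0025 0.0009] [-0.6 -0.5 -1.7] 0.27335243461252606
[0.0, -0.0, 7.2, -1.51, 0.93, 0.05]
[0.0, -0.0, 7.2, -1.39, 1.11, 0.05]
[0.0, -0.0, 7.2, -1.24, 1.27, 0.05]
[0.0, -0.0, 7.2, -1.07, 1.42, 0.05]
[0.0, -0.0, 7.2, -0.88, 1.54, 0.05]
[0.0, -0.0, 7.2, -0.69, 1.64, 0.05]
[0.0, -0.0, 7.2, -0.48, 1.71, 0.05]
[0.0, -0.0, 7.2, -0.26, 1.76, 0.05]
[0.0, -0.0, 7.2, -0.04, 1.78, 0.05]
[0.0, -0.0, 7.2, 0.18, 1.77, 0.05]
--
[0.0, -0.0, -0.0, 0.0, -0.0, 1.82]
[0.0, -0.0, -0.0, 0.0, -0.0, 1.82]
[0.0, -0.0, -0.0, 0.0, -0.0, 1.82]
[0.0, -0.0, -0.0, 0.0, -0.0, 1.82]
[0.0, -0.0, -0.0, 0.0, -0.0, 1.82]
--
```

View pics/g4.png

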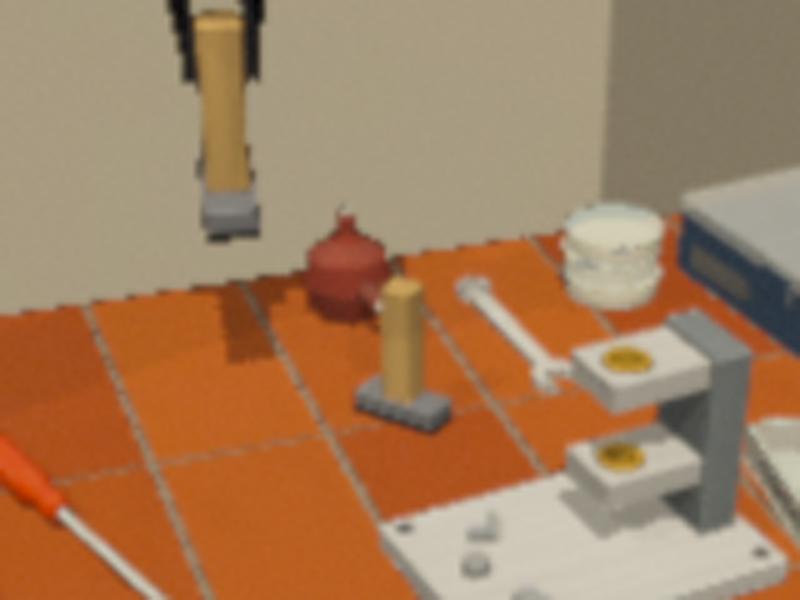

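The scraper is lifted and hangs upright at about (270,115) in the side picture. Next I carry it to the plate.

Call:
send_rows(moves=[[[0,0,7.2,-1.5,0.9,0,-1],[0,0,7.2,-1.4,1.1,0,-1],[0,0,7.2,-1.2,1.3,0,-1],[0,0,7.2,-1.1,1.4,0,-1],[0,0,7.2,-0.9,1.5,0,-1]]])

```text
time_s: 8.75
position: [0.5246, 0.2032, 0.162]
tcp_rot: [[0.731, 0.682, -0.001], [0.682, -0.731, -0.0], [-0.001, -0.001, -1.0]]
force: [-0.3, 0.1, -3.2]
opening: 0.27
```

Call:
send_rows(moves=[[[0,0,7.2,-0.7,1.6,0,-1],[0,0,7.2,-0.5,1.7,0,-1],[0,0,7.2,-0.3,1.8,0,-1],[0,0,7.1,0,1.8,0,-1],[0,0,7.1,0.2,1.8,0,-1]]])

```text
time_s: 9.25
position: [0.5556, 0.1193, 0.1619]
tcp_rot: [[0.992, 0.126, -0.001], [0.126, -0.992, 0.0], [-0.001, -0.0, -1.0]]
force: [-0.4, 0.3, -1.1]
opening: 0.27
```

```bash
python3 plan.py .558,.121,.085,-82.3,5 .558,.121,.069,-82.3,5; python3 - <<'E'
from h import *
ims={c:capture(c) for c in("side","top")};mm={c:regions_of(c,"scraper") for c in ims}
for c,u in zip(ims,proj("side",[[.558,.121,.15]]).tolist()+proj("top",[[.558,.121,.15]]).tolist()):
    print(c,np.round(u),[(round(d["p"],2),np.argwhere(d["mask"]).mean(0)[::-1].round(),d["mask"].sum()) for d in mm[c]])
print(readout.read_state()["position"])
E
```

```text
9.25 [0.5556 0.1193 0.1619] psi -82.77 tilt [-0.0014  0.    ] [-0.4  0.3 -1.1] 0.27012522277806855
[-0.0, 0.0, -0.1, 0.05, -0.03, 1.54]
[-0.0, 0.0, -0.1, 0.05, -0.03, 1.54]
[-0.0, 0.0, -0.1, 0.05, -0.03, 1.54]
[-0.0, 0.0, -0.1, 0.05, -0.03, 1.54]
[-0.0, 0.0, -0.1, 0.05, -0.03, 1.54]
--
[0.0, 0.0, -0.0, -0.0, -0.0, 0.32]
[0.0, 0.0, -0.0, -0.0, -0.0, 0.32]
[0.0, 0.0, -0.0, -0.0, -0.0, 0.32]
[0.0, 0.0, -0.0, -0.0, -0.0, 0.32]
[0.0, 0.0, -0.0, -0.0, -0.0, 0.32]
--
side [313. 143.] [(0.76, array([312., 147.]), np.int64(615)), (0.6, array([305., 167.]), np.int64(214)), (0.49, array([331., 210.]), np.int64(6)), (0.21, array([232., 188.]), np.int64(221))]
top [297. 184.] [(0.53, array([300., 196.]), np.int64(81))]
[0.55545899 0.12006779 0.16200889]
```

Call:
send_rows(moves=[[[0,0,0,0.2,0,2.2,-1],[0,0,0,0,0,2.2,-1],[0,0,0,0,0,1.8,-1],[0,0,0,0,0,1.2,-1],[0,0,0,0,0,0.8,-1]]])

```text
time_s: 9.95
position: [0.5572, 0.1211, 0.0794]
tcp_rot: [[0.991, 0.133, -0.002], [0.133, -0.991, 0.0], [-0.002, -0.0, -1.0]]
force: [-0.8, 0.4, -1.3]
opening: 0.274
```

Call:
send_rows(moves=[[[0,0,0,0,0,0.5,-1],[0,0,0,0,0,0.3,-1],[0,0,0,0,0,0.2,-1],[0,0,0,0,0,0,-1],[0,0,0,0,0,0,-1]]])

```text
time_s: 10.45
position: [0.5584, 0.1202, 0.0709]
tcp_rot: [[0.991, 0.131, 0.001], [0.131, -0.991, 0.0], [0.001, 0.0, -1.0]]
force: [-0.4, -0.5, -1.2]
opening: 0.277
```

```bash
python3 plan.py .578,-.0253,.069,-82.3,15; python3 - <<'E'
from h import *
a=capture("side")[130:230,280:400];b=capture("top")[140:240,275:395]
cv2.imwrite("pics/g5.png",np.hstack([cv2.resize(x,(400,333),interpolation=cv2.INTER_CUBIC) for x in(a,b)]))
E
```

```text
10.45 [0.5584 0.1202 0.0709] psi -82.48 tilt [0.001 0.   ] [-0.4 -0.5 -1.2] 0.2765028296101955
[0.0, -0.0, -0.0, 0.0, 0.98, 0.01]
[0.0, -0.0, -0.0, 0.0, 0.98, 0.01]
[0.0, -0.0, -0.0, 0.0, 0.98, 0.01]
[0.0, -0.0, -0.0, 0.0, 0.98, 0.01]
[0.0, -0.0, -0.0, 0.0, 0.98, 0.01]
[0.0, -0.0, -0.0, 0.0, 0.98, 0.01]
[0.0, -0.0, -0.0, 0.0, 0.98, 0.01]
[0.0, -0.0, -0.0, 0.0, 0.98, 0.01]
[0.0, -0.0, -0.0, 0.0, 0.98, 0.01]
[0.0, -0.0, -0.0, 0.0, 0.98, 0.01]
[0.0, -0.0, -0.0, 0.0, 0.98, 0.01]
[0.0, -0.0, -0.0, 0.0, 0.98, 0.01]
[0.0, -0.0, -0.0, -0.0, 0.98, 0.01]
[0.0, -0.0, -0.0, -0.0, 0.98, 0.01]
[0.0, -0.0, -0.0, -0.0, 0.98, 0.01]
--
```

View pics/g5.png

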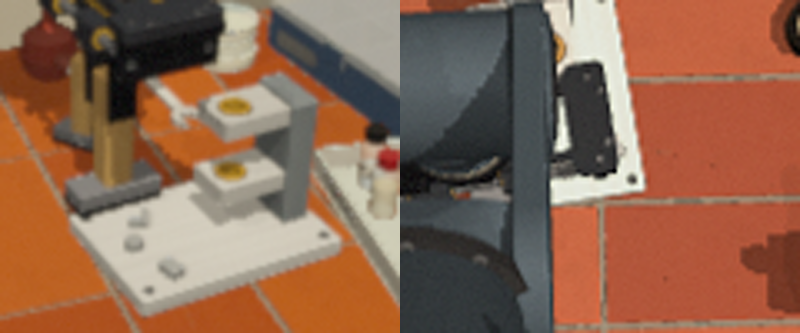

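The side crop shows the foot along the plate's far edge and the chips ahead of it at about (321,195), (320,203) and (331,210). Next is the sweep, along tool +y.

Call:
send_rows(moves=[[[0,0,0,0,0.5,0.2,-1],[0,0,0,0,1,0,-1],[0,0,0,0,1,0,-1],[0,0,0,0,1,0,-1],[0,0,0,0,1,0,-1]]])

```text
time_s: 11.05
position: [0.5642, 0.0744, 0.0685]
tcp_rot: [[0.991, 0.13, 0.0], [0.13, -0.991, -0.0], [0.0, 0.0, -1.0]]
force: [-0.2, 0.4, -1.7]
opening: 0.272
```

Call:
send_rows(moves=[[[0,0,0,0,1,0,-1],[0,0,0,0,1,0,-1],[0,0,0,0,1,0,-1],[0,0,0,0,1,0,-1],[0,0,0,0,1,0,-1]]])

```text
time_s: 11.55
position: [0.5706, 0.0253, 0.0684]
tcp_rot: [[0.991, 0.131, -0.0], [0.131, -0.991, -0.0], [-0.0, -0.0, -1.0]]
force: [0.4, 1.2, -2.4]
opening: 0.275
```

Call:
send_rows(moves=[[[0,0,0,0,1,0,-1],[0,0,0,0,1,0,-1],[0,0,0,0,1,0,-1],[0,0,0,0,1,0,-1],[0,0,0,0,1,0,-1]]])

```text
time_s: 12.05
position: [0.5772, -0.0244, 0.0685]
tcp_rot: [[0.991, 0.131, 0.0], [0.131, -0.991, -0.0], [0.0, 0.0, -1.0]]
force: [0.2, -0.1, -1.5]
opening: 0.271
```

Call:
send_rows(moves=[[[0,0,0,0,0.3,0,-1],[0,0,0,0,0,0,-1],[0,0,0,0,0,-0.5,-1],[0,0,0,0,0,-3,-1],[0,0,0,0,0,-3,-1]]])

```text
time_s: 12.55
position: [0.5764, -0.0257, 0.1336]
tcp_rot: [[0.991, 0.132, -0.003], [0.132, -0.991, 0.001], [-0.003, -0.001, -1.0]]
force: [0.1, 0.4, -1.7]
opening: 0.273
```

```bash
python3 plan.py; python3 - <<'E'
from h import *
a=capture("side")[130:280,270:430]
cv2.imwrite("pics/g6.png",cv2.resize(a,(640,600),interpolation=cv2.INTER_CUBIC))
for t in("chip_1","chip_2","chip_3"):
    print(t,[(round(d["p"],2),np.round(d["location"],3).tolist()) for d in spot_in("side",t)])
E
```

```text
12.55 [ 0.5764 -0.0257  0.1336] psi -82.44 tilt [-0.0028  0.0009] [ 0.1  0.4 -1.7] 0.2729329778968597
chip_1 [(0.42, [0.458, -0.162, 0.094])]
chip_2 [(0.42, [0.458, -0.162, 0.094])]
chip_3 [(0.42, [0.458, -0.162, 0.094])]
```

View pics/g6.png

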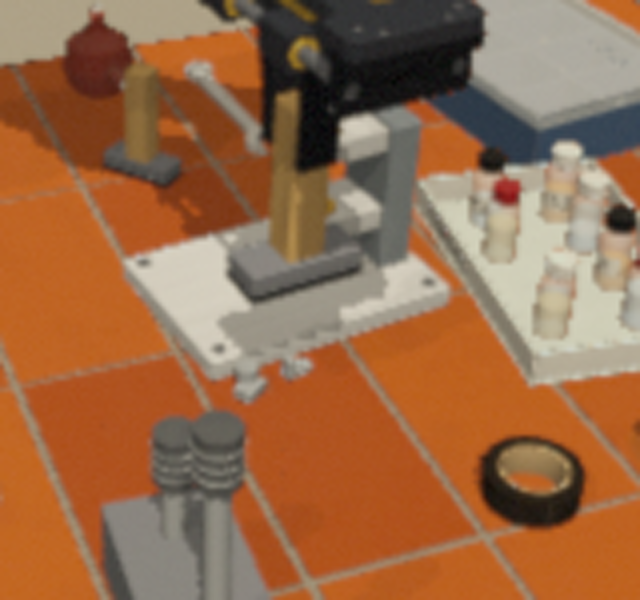

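```bash
python3 - <<'E'
from h import *
a=capture("side")[205:240,315:355];print(proj("side",[[.574,-.0016,.015],[.574,-.0016,0],[.54,.003,.015],[.54,.003,0]]).round(1))
cv2.imwrite("pics/g7.png",cv2.resize(a,(600,525),interpolation=cv2.INTER_CUBIC))
E
```

```text
[[336.6 216.1]
 [336.4 221.1]
 [322.5 217.9]
 [322.4 222.9]]
```

View pics/g7.png

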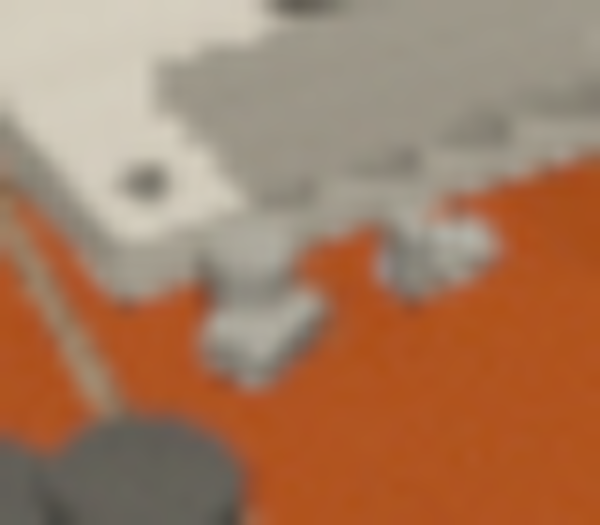

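Block and slug lie together at about (331,225) and the L chip at about (344,221), all beside the plate and none on it. I'll return the scraper to free bench at (.49, .20).

```bash
python3 plan.py .49,.20,.14,-82.4,8 .49,.20,.0565,-82.4,5
```

```text
12.8 [ 0.5767 -0.0259  0.1331] psi -82.44 tilt [-0.0012  0.0004] [-0.1 -0.  -1.6] 0.2734098534934249
[-0.0, 0.0, -0.0, -0.7, -2.94, -0.08]
[-0.0, 0.0, -0.0, -0.7, -2.94, -0.08]
[-0.0, 0.0, -0.0, -0.7, -2.94, -0.08]
[-0.0, 0.0, -0.0, -0.7, -2.94, -0.08]
[-0.0, 0.0, -0.0, -0.7, -2.94, -0.08]
[-0.0, 0.0, -0.0, -0.7, -2.94, -0.09]
[-0.0, 0.0, -0.0, -0.7, -2.94, -0.09]
[-0.0, 0.0, -0.0, -0.7, -2.94, -0.09]
--
[0.0, 0.0, -0.0, 0.0, -0.0, 1.67]
[0.0, 0.0, -0.0, 0.0, -0.0, 1.67]
[0.0, 0.0, -0.0, 0.0, -0.0, 1.67]
[0.0, 0.0, -0.0, 0.0, -0.0, 1.67]
[0.0, 0.0, -0.0, 0.0, -0.0, 1.67]
--
```

Call:
send_rows(moves=[[[0,0,0,-0.7,-2.5,-0.2,-1],[0,0,0,-0.7,-3,-0.2,-1],[0,0,0,-0.7,-3,-0.1,-1],[0,0,0,-0.7,-3,0,-1],[0,0,0,-0.7,-3,0,-1]]])

```text
time_s: 13.3
position: [0.5217, 0.1138, 0.1369]
tcp_rot: [[0.991, 0.131, -0.004], [0.131, -0.991, 0.0], [-0.004, -0.001, -1.0]]
force: [0.2, -0.2, -2.6]
opening: 0.276
```

Call:
send_rows(moves=[[[0,0,0,-0.7,-3,0,-1],[0,0,0,-0.7,-3,0,-1],[0,0,0,-0.7,-2,0,-1],[0,0,0,0,-1,1,-1],[0,0,0,0,0,2,-1]]])

```text
time_s: 13.8
position: [0.4915, 0.2006, 0.1079]
tcp_rot: [[0.991, 0.133, 0.002], [0.133, -0.991, 0.0], [0.002, -0.0, -1.0]]
force: [0.6, -0.3, -2.4]
opening: 0.274
```

Call:
send_rows(moves=[[[0,0,0,0,0,2,-1],[0,0,0,0,0,1.5,-1],[0,0,0,0,0,1,-1],[0,0,0,0,0,0.3,-1],[0,0,0,0,0,0,-1]]])

```text
time_s: 14.3
position: [0.491, 0.1988, 0.0596]
tcp_rot: [[0.991, 0.131, -0.001], [0.131, -0.991, -0.0], [-0.001, 0.0, -1.0]]
force: [0.0, 0.5, -1.0]
opening: 0.274
```

```bash
python3 plan.py .49,.20,.0525,-82.4,5
```

```text
14.3 [0.491  0.1988 0.0596] psi -82.5 tilt [-0.0014 -0.0003] [ 0.   0.5 -1. ] 0.27414766072750313
[0.0, 0.0, -0.0, -0.02, -0.03, 0.14]
[0.0, 0.0, -0.0, -0.02, -0.03, 0.14]
[0.0, 0.0, -0.0, -0.02, -0.03, 0.14]
[0.0, 0.0, -0.0, -0.02, -0.03, 0.14]
[0.0, 0.0, -0.0, -0.02, -0.03, 0.14]
--
```

Call:
send_rows(moves=[[[0,0,0,0,0,0.3,-1],[0,0,0,0,0,0.2,-1],[0,0,0,0,0,0.2,-1],[0,0,0,0,0,0.05,-1],[0,0,0,0,0,0,-1]]])

```text
time_s: 14.8
position: [0.4912, 0.1992, 0.0531]
tcp_rot: [[0.991, 0.131, 0.0], [0.131, -0.991, 0.0], [0.0, -0.0, -1.0]]
force: [0.0, -0.3, -2.5]
opening: 0.277
```

Call:
send_rows(moves=[[[0,0,0,0,0,0.1,-1],[0,0,0,0,0,0,-1],[0,0,0,0,0,0,-1],[0,0,0,0,0,0,-1],[0,0,0,0,0,0,-1]]])

```text
time_s: 15.3
position: [0.4915, 0.1993, 0.0524]
tcp_rot: [[0.991, 0.131, 0.001], [0.131, -0.991, 0.0], [0.001, -0.0, -1.0]]
force: [-0.9, 0.3, 3.9]
opening: 0.274
```

Contact: the vertical force changed sign to +3.9 N. Now I release and rise.

Call:
send_rows(moves=[[[0,0,0,0,0,0,1],[0,0,0,0,0,0,1],[0,0,0,0,0,0,1],[0,0,0,0,0,0,1],[0,0,0,0,0,0,1]]])

```text
time_s: 15.8
position: [0.4911, 0.1991, 0.0518]
tcp_rot: [[0.991, 0.131, -0.0], [0.131, -0.991, -0.0], [-0.0, 0.0, -1.0]]
force: [-0.3, 0.8, 0.1]
opening: 0.647
```

Call:
send_rows(moves=[[[0,0,0,0,0,0,1],[0,0,0,0,0,-1,1],[0,0,0,0,0,-3,1],[0,0,0,0,0,-4,1],[0,0,0,0,0,-5,1]]])

```text
time_s: 16.3
position: [0.4897, 0.1989, 0.1826]
tcp_rot: [[0.991, 0.131, -0.004], [0.131, -0.991, -0.001], [-0.004, 0.0, -1.0]]
force: [0.7, -0.0, -0.7]
opening: 0.99
```

```bash
python3 plan.py .458,-.224,.26,-82.4,12; python3 - <<'E'
from h import *
c="side";im=capture(c);m=regions_of(c,"scraper");cv2.imwrite("pics/s_after.png",im)
for d in m:print(round(d["p"],2),np.argwhere(d["mask"]).mean(0)[::-1].round(),d["mask"].sum())
d=[d for d in m if d["mask"].sum()>330]
if d: print(fit({c:d[0]["mask"].astype(float)},scr(),(.491,.199,.134)))
E
```

```text
16.3 [0.4897 0.1989 0.1826] psi -82.48 tilt [-0.0037 -0.0007] [ 0.7 -0.  -0.7] 0.989740494722213
[0.0, 0.0, -0.0, -0.73, 3.46, -0.64]
[0.0, 0.0, -0.0, -0.73, 3.46, -0.64]
[0.0, 0.0, -0.0, -0.73, 3.46, -0.64]
[0.0, 0.0, -0.0, -0.73, 3.46, -0.64]
[0.0, 0.0, -0.0, -0.73, 3.46, -0.64]
[0.0, 0.0, -0.0, -0.73, 3.46, -0.64]
[0.0, 0.0, -0.0, -0.73, 3.46, -0.64]
[0.0, 0.0, -0.0, -0.73, 3.46, -0.64]
[0.0, 0.0, -0.0, -0.73, 3.46, -0.64]
[0.0, 0.0, -0.0, -0.73, 3.46, -0.64]
[0.0, 0.0, -0.0, -0.73, 3.46, -0.64]
[0.0, 0.0, -0.0, -0.73, 3.46, -0.64]
--
0.95 [279. 170.] 566
0.81 [305. 163.] 288
0.3 [319. 288.] 1974
(array([0.49122001, 0.19821569, 1.5118304 ]), np.float64(0.135835453774385))
```

```bash
python3 - <<'E'
from h import *
mm={};
for c in("side","top"):
    capture(c);L=[regions_of(c,"rod") for _ in range(2)]
    for l in L:
        for d in l: print(c,round(d["p"],2),np.argwhere(d["mask"]).mean(0)[::-1].round(1),d["mask"].sum())
    ms=[l[0]["mask"].astype(float) for l in L if l]
    if ms: mm[c]=np.mean(ms,0)
parts=[cyl(0,0,.006,.045,.137),cyl(0,0,.011,.137,.167)]
for sub in [mm]+[{c:mm[c]} for c in mm]:
    print(list(sub),fit(sub,parts,(.458,-.224,0)))
E
```

```text
side 0.78 [323.9 256.3] 542
side 0.78 [323.9 256.3] 542
['side'] (array([ 0.45551538, -0.22464057,  0.16267684]), np.float64(0.10829801925237947))
['side'] (array([ 0.45551538, -0.22464057,  0.16267684]), np.float64(0.10829801925237947))
```

Call:
send_rows(moves=[[[0,0,0,-0.7,2.5,-1.5,1],[0,0,0,-0.7,3.4,-1.5,1],[0,0,0,-0.7,3.5,-1.5,1],[0,0,0,-0.7,3.5,-1.5,1],[0,0,0,-0.7,3.5,-1.5,1]]])

```text
time_s: 17.2
position: [0.4769, 0.0309, 0.256]
tcp_rot: [[0.991, 0.131, -0.003], [0.131, -0.991, 0.001], [-0.003, -0.001, -1.0]]
force: [0.8, 0.1, 0.2]
opening: 0.999
```

```bash
python3 plan.py .4583,-.224,.24,-3,10
```

```text
17.2 [0.4769 0.0309 0.256 ] psi -82.46 tilt [-0.0033  0.0006] [0.8 0.1 0.2] 0.9992790112556856
[-0.0, 0.0, -7.9, -0.52, 2.5, 0.16]
[-0.0, 0.0, -7.9, -0.86, 2.41, 0.16]
[-0.0, 0.0, -7.9, -1.18, 2.26, 0.16]
[-0.0, 0.0, -7.9, -1.49, 2.08, 0.16]
[-0.0, 0.0, -7.9, -1.76, 1.85, 0.16]
[-0.0, 0.0, -7.9, -2.0, 1.59, 0.16]
[-0.0, 0.0, -7.9, -2.2, 1.3, 0.16]
[-0.0, 0.0, -7.9, -2.36, 0.99, 0.16]
[-0.0, 0.0, -7.9, -2.47, 0.65, 0.16]
[-0.0, 0.0, -7.9, -2.54, 0.3, 0.16]
--
```

Call:
send_rows(moves=[[[0,0,-7.9,-0.5,2.5,0,1],[0,0,-7.9,-0.9,2.4,0,1],[0,0,-7.9,-1.2,2.3,0,1],[0,0,-7.9,-1.5,2.1,0,1],[0,0,-7.9,-1.8,1.8,0,1]]])

```text
time_s: 17.7
position: [0.4666, -0.0967, 0.2555]
tcp_rot: [[0.678, 0.735, -0.003], [0.735, -0.678, 0.001], [-0.001, -0.003, -1.0]]
force: [-0.0, 0.2, -0.4]
opening: 1.002
```

Call:
send_rows(moves=[[[0,0,-8,-2,1.6,0,1],[0,0,-8,-2.2,1.3,0,1],[0,0,-8,-2.4,1,0,1],[0,0,-8,-2.4,0.6,0,1],[0,0,-8,-2.5,0.3,0,1]]])

```text
time_s: 18.2
position: [0.4568, -0.2231, 0.2553]
tcp_rot: [[0.046, 0.999, -0.003], [0.999, -0.046, 0.002], [0.002, -0.003, -1.0]]
force: [0.5, 0.4, 0.8]
opening: 0.997
```

```bash
python3 plan.py .4583,-.224,.133,-3,5
```

```text
18.2 [ 0.4568 -0.2231  0.2553] psi -2.66 tilt [-0.0028  0.0023] [0.5 0.4 0.8] 0.996897156987591
[-0.0, -0.0, 0.1, -0.02, 0.04, 2.45]
[-0.0, -0.0, 0.1, -0.02, 0.04, 2.45]
[-0.0, -0.0, 0.1, -0.02, 0.04, 2.45]
[-0.0, -0.0, 0.1, -0.02, 0.03, 2.45]
[-0.0, -0.0, 0.1, -0.02, 0.03, 2.45]
--
```

Call:
send_rows(moves=[[[0,0,0,-0.1,0,3,1],[0,0,0,0,0.1,3,1],[0,0,0,0,0,2.5,1],[0,0,0,0,0,2.2,1],[0,0,0,0,0,1.5,1]]])

```text
time_s: 18.7
position: [0.457, -0.2225, 0.1319]
tcp_rot: [[0.052, 0.999, -0.005], [0.999, -0.052, 0.004], [0.003, -0.005, -1.0]]
force: [-1.4, -0.2, 0.2]
opening: 1.001
```

Call:
send_rows(moves=[[[0,0,0,0,0,0,0.2],[0,0,0,0,0,0,0],[0,0,0,0,0,0,-0.2],[0,0,0,0,0,0,-0.2],[0,0,0,0,0,0,-0.2]]])

```text
time_s: 19.2
position: [0.4591, -0.2239, 0.1357]
tcp_rot: [[0.052, 0.999, 0.001], [0.999, -0.052, -0.001], [-0.001, 0.001, -1.0]]
force: [1.0, 0.6, -0.0]
opening: 0.635
```

```bash
python3 plan.py;python3 - <<'E'
from h import *
a=capture("side")[205:305,270:370]
cv2.imwrite("pics/g8.png",cv2.resize(a,(600,600),interpolation=cv2.INTER_CUBIC))
E
```

```text
19.2 [ 0.4591 -0.2239  0.1357] psi -2.97 tilt [ 0.0013 -0.0011] [ 1.   0.6 -0. ] 0.6345274492099516
```

View pics/g8.png

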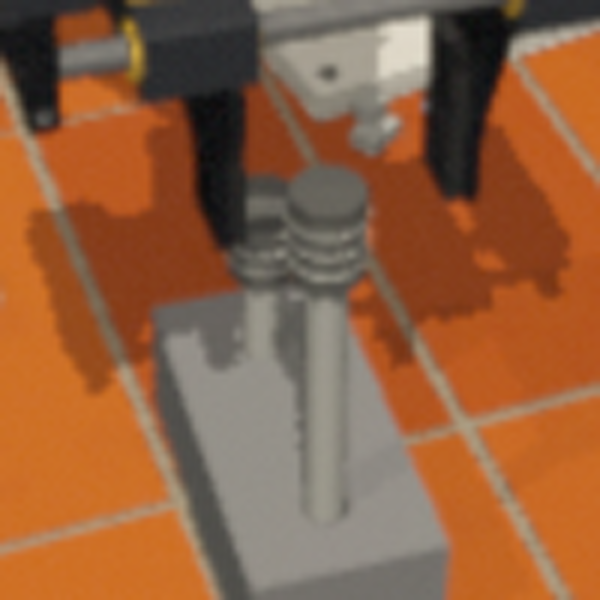

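```bash
python3 - <<'E'
from h import *
p=np.array([.4591,-.2239,.1357]);d=np.array([.999,-.052,0])
print(proj("side",[p-d*.0325,p,p+d*.0325]).round(1),proj("side",[[.4575,-.2243,.167],[.4575,-.2243,.137]]).round(1))
for uv in((308,245),(345.8,236.7),(326.9,240.9)):
  for z in(.136,.15,.16): print(uv,z,atz("side",uv,z).round(4))
E
```

```text
[[307.  254.3]
 [326.1 250.4]
 [344.6 246.6]] [[325.7 236.3]
 [325.2 250.2]]
(308, 245) 0.136 [ 0.4352 -0.202   0.136 ]
(308, 245) 0.15 [ 0.4303 -0.2167  0.15  ]
(308, 245) 0.16 [ 0.4268 -0.2272  0.16  ]
(345.8, 236.7) 0.136 [ 0.5033 -0.2035  0.136 ]
(345.8, 236.7) 0.15 [ 0.4961 -0.2181  0.15  ]
(345.8, 236.7) 0.16 [ 0.491  -0.2286  0.16  ]
(326.9, 240.9) 0.136 [ 0.4687 -0.2028  0.136 ]
(326.9, 240.9) 0.15 [ 0.4627 -0.2175  0.15  ]
(326.9, 240.9) 0.16 [ 0.4584 -0.228   0.16  ]
```

The fingers straddle the long rod, with ends at (308,245) and (346,237) and the head at (325,245). The short rod is clear. I lower about 1 cm for more overlap and close.

Call:
send_rows(moves=[[[0,0,0,0,0,0.5,0],[0,0,0,0,0,0.5,-0.2],[0,0,0,0,0,0,-0.4],[0,0,0,0,0,0,-1],[0,0,0,0,0,0,-1]]])

```text
time_s: 19.75
position: [0.4586, -0.2236, 0.1249]
tcp_rot: [[0.052, 0.999, -0.0], [0.999, -0.052, 0.0], [0.0, -0.0, -1.0]]
force: [-0.2, -0.5, -1.2]
opening: 0.24
```

Call:
send_rows(moves=[[[0,0,0,0,0,0,-1],[0,0,0,0,0,0,-1],[0,0,0,0,0,0,-1],[0,0,0,0,0,0,-1],[0,0,0,0,0,0,-1]]])

```text
time_s: 20.25
position: [0.4586, -0.2236, 0.1249]
tcp_rot: [[0.052, 0.999, -0.0], [0.999, -0.052, 0.0], [0.0, -0.0, -1.0]]
force: [0.6, -0.2, -1.7]
opening: 0.244
```

```bash
python3 plan.py
```

```text
20.25 [ 0.4586 -0.2236  0.1249] psi -2.98 tilt [-0.  0.] [ 0.6 -0.2 -1.7] 0.24420988758292564
```

Call:
send_rows(moves=[[[0,0,0,0,0,-0.5,-1],[0,0,0,0,0,-1.5,-1],[0,0,0,0,0,-2.5,-1],[0,0,0,0,0,-4,-1],[0,0,0,0,0,-4,-1]]])

```text
time_s: 20.75
position: [0.4581, -0.2232, 0.2511]
tcp_rot: [[0.052, 0.999, -0.001], [0.999, -0.052, 0.001], [0.001, -0.001, -1.0]]
force: [0.6, -0.3, -1.5]
opening: 0.242
```

Call:
send_rows(moves=[[[0,0,0,0,0,-1.5,-1],[0,0,0,0,0,0,-1],[0,0,0,0,0,0,-1],[0,0,0,0,0,0,-1],[0,0,0,0,0,0,-1]]])

```text
time_s: 21.25
position: [0.4578, -0.223, 0.2634]
tcp_rot: [[0.052, 0.999, -0.003], [0.999, -0.052, 0.002], [0.002, -0.003, -1.0]]
force: [-0.3, 0.3, -1.1]
opening: 0.242
```

```bash
python3 plan.py .624,.058,.262,-3,10; cat > rodfit.py <<'E'
from h import *
import sys
zt=float(sys.argv[1]) # tip height from TCP
c="side";st=readout.read_state();P=st["position"]
im=capture(c);cv2.imwrite("pics/rod_%.2f.png"%st["time_s"],im);L=regions_of(c,"rod")
u=proj(c,[[P[0],P[1],zt+.06]])[0];print("expect",u.round(1))
for d in L: print(round(d["p"],2),np.argwhere(d["mask"]).mean(0)[::-1].round(1),d["mask"].sum())
m=min(L,key=lambda d:np.hypot(*(np.argwhere(d["mask"]).mean(0)[::-1]-u)))["mask"]
q=np.argwhere(m);print("rows",q[:,0].min(),q[:,0].max())
rows=[(r,q[q[:,0]==r][:,1].mean(),(q[:,0]==r).sum()) for r in np.unique(q[:,0])]
print([(int(r),round(float(x),1),int(n)) for r,x,n in rows])
r=fit({c:m.astype(float)},[cyl(0,0,.006,zt+.01,zt+.13),np.vstack([cyl(0,0,.003,zt,zt+.0001),cyl(0,0,.006,zt+.01,zt+.0101)])],(P[0],P[1],0));print("fit xy",r[0][:2].round(4),round(r[1],3),"minus tcp",(r[0][:2]-P[:2]).round(4))
E
python3 rodfit.py .1443
```

```text
21.25 [ 0.4578 -0.223   0.2634] psi -2.98 tilt [-0.0028  0.0022] [-0.3  0.3 -1.1] 0.2422195535420111
[-0.0, -0.0, 0.0, 2.89, 1.51, 0.02]
[-0.0, -0.0, 0.0, 2.89, 1.51, 0.02]
[-0.0, -0.0, 0.0, 2.89, 1.51, 0.01]
[-0.0, -0.0, 0.0, 2.89, 1.51, 0.01]
[-0.0, -0.0, 0.0, 2.89, 1.51, 0.01]
[-0.0, -0.0, 0.0, 2.89, 1.51, 0.01]
[-0.0, -0.0, 0.0, 2.89, 1.51, 0.01]
[-0.0, -0.0, 0.0, 2.89, 1.51, 0.01]
[-0.0, -0.0, 0.0, 2.89, 1.51, 0.01]
[-0.0, -0.0, 0.0, 2.89, 1.51, 0.01]
--
expect [326.1 217.3]
0.78 [325.9 197.1] 854
rows 157 247
[(157, 327.0, 7), (158, 327.5, 10), (159, 328.0, 11), (160, 328.0, 11), (161, 328.5, 12), (162, 328.5, 12), (163, 328.0, 13), (164, 328.0, 13), (165, 328.0, 13), (166, 328.0, 13), (167, 328.0, 13), (168, 327.5, 12), (169, 327.5, 12), (170, 327.5, 12), (171, 327.5, 12), (172, 327.5, 12), (173, 327.0, 13), (174, 326.5, 14), (175, 326.0, 15), (176, 326.0, 15), (177, 326.0, 15), (178, 326.0, 15), (179, 326.5, 14), (180, 326.5, 12), (181, 326.0, 11), (182, 326.0, 9), (183, 326.0, 9), (184, 326.0, 9), (185, 326.0, 9), (186, 325.5, 8), (187, 325.5, 8), (188, 325.5, 8), (189, 326.
[... 354 characters left out ...]
0, 325.5, 8), (211, 325.5, 8), (212, 325.5, 8), (213, 325.0, 7), (214, 325.0, 7), (215, 325.0, 7), (216, 325.0, 7), (217, 325.0, 7), (218, 324.5, 8), (219, 325.0, 9), (220, 325.0, 9), (221, 325.0, 9), (222, 325.0, 9), (223, 325.0, 9), (224, 325.0, 9), (225, 325.0, 9), (226, 325.0, 9), (227, 324.5, 8), (228, 324.5, 8), (229, 324.5, 8), (230, 324.5, 8), (231, 324.5, 8), (232, 324.5, 8), (233, 324.5, 8), (234, 324.5, 8), (235, 324.5, 8), (236, 324.5, 8), (237, 324.5, 8), (238, 324.5, 8), (239, 324.5, 8), (240, 324.5, 8), (241, 324.0, 7), (242, 324.0, 7), (243, 324.0, 7), (244, 324.0, 7), (245, 324.5, 6), (246, 324.0, 5), (247, 324.0, 3)]
fit xy [ 0.4573 -0.2204] 0.37 minus tcp [-0.0005  0.0026]
```

Call:
send_rows(moves=[[[0,0,0,2.4,1.2,0,-1],[0,0,0,3,1.8,0,-1],[0,0,0,3,1.8,0,-1],[0,0,0,3,1.8,0,-1],[0,0,0,3,1.8,0,-1]]])

```text
time_s: 21.85
position: [0.5504, -0.083, 0.2642]
tcp_rot: [[0.052, 0.999, -0.001], [0.999, -0.052, 0.0], [0.0, -0.001, -1.0]]
force: [0.3, -0.6, -2.0]
opening: 0.24
```

Call:
send_rows(moves=[[[0,0,0,3,1.8,0,-1],[0,0,0,3,1.8,0,-1],[0,0,0,3,1.6,0,-1],[0,0,0,2.5,1,0,-1],[0,0,0,2,0.5,0,-1]]])

```text
time_s: 22.35
position: [0.6246, 0.0489, 0.2638]
tcp_rot: [[0.051, 0.999, -0.001], [0.999, -0.051, 0.0], [0.0, -0.001, -1.0]]
force: [0.1, -0.4, -1.1]
opening: 0.243
```

```bash
python3 plan.py .634,.068,.245,-3,5
```

```text
22.35 [0.6246 0.0489 0.2638] psi -2.91 tilt [-0.0012  0.0004] [ 0.1 -0.4 -1.1] 0.24262526869969597
[-0.0, -0.0, 0.0, 0.39, 0.17, 0.38]
[-0.0, -0.0, 0.0, 0.39, 0.17, 0.38]
[-0.0, -0.0, 0.0, 0.39, 0.17, 0.38]
[-0.0, -0.0, 0.0, 0.39, 0.17, 0.38]
[-0.0, -0.0, 0.0, 0.39, 0.17, 0.38]
--
```

Call:
send_rows(moves=[[[0,0,0,0.5,0.3,0.4,-1],[0,0,0,0.5,0.2,0.4,-1],[0,0,0,0.4,0.2,0.4,-1],[0,0,0,0.3,0.1,0.4,-1],[0,0,0,0.2,0.1,0.3,-1]]])

```text
time_s: 22.85
position: [0.6336, 0.0651, 0.2453]
tcp_rot: [[0.053, 0.999, -0.001], [0.999, -0.053, -0.0], [-0.0, -0.001, -1.0]]
force: [0.2, -1.0, -1.2]
opening: 0.242
```

Call:
send_rows(moves=[[[0,0,0,0,0,0,-1],[0,0,0,0,0,0,-1],[0,0,0,0,0,0,-1],[0,0,0,0,0,0,-1],[0,0,0,0,0,0,-1]]])

```text
time_s: 23.35
position: [0.634, 0.0655, 0.2462]
tcp_rot: [[0.052, 0.999, 0.0], [0.999, -0.052, -0.0], [-0.0, 0.0, -1.0]]
force: [-0.9, -0.2, -0.5]
opening: 0.237
```

```bash
python3 plan.py; python3 rodfit.py .1271; python3 - <<'E'
from h import *
im=capture("side");P=readout.read_state()["position"];print(P.round(4) if hasattr(P,'round') else P, proj("side",[[P[0],P[1],P[2]-.118],[P[0],P[1],P[2]-.03],[.634,.068,.116]]).round(1))
cv2.imwrite("pics/g9.png",cv2.resize(im[110:200,300:400],(666,600),interpolation=cv2.INTER_CUBIC))
E
```

```text
23.35 [0.634  0.0655 0.2462] psi -2.98 tilt [ 0.0004 -0.0001] [-0.9 -0.2 -0.5] 0.23740520186220776
expect [352.8 134. ]
0.89 [353.1 120.5] 315
rows 91 155
[(91, 355.5, 4), (92, 355.5, 6), (93, 355.5, 6), (94, 355.5, 6), (95, 355.5, 6), (96, 355.5, 6), (97, 355.5, 6), (98, 355.0, 7), (99, 355.0, 7), (100, 354.5, 8), (101, 354.5, 8), (102, 354.0, 9), (103, 354.5, 8), (104, 354.0, 7), (105, 354.0, 7), (106, 354.0, 5), (107, 354.0, 5), (108, 354.0, 5), (109, 353.5, 4), (110, 354.0, 5), (111, 354.0, 5), (112, 353.5, 4), (113, 353.5, 4), (114, 353.5, 4), (115, 353.5, 4), (116, 353.0, 3), (117, 353.0, 3), (118, 353.0, 3), (119, 353.0, 3), (120, 353.0, 3), (121, 353.0, 3), (122, 353.0, 3), (123, 353.0, 3), (124, 352.5, 4), (125, 352.5, 4), (126, 352.5, 4), (127, 352.5, 4), (128, 352.5, 4), (129, 352.5, 4), (130, 352.5, 4), (131, 352.0, 5), (132, 352.0, 5), (133, 352.0, 5), (134, 352.0, 5), (135, 352.0, 5), (136, 352.0, 5), (137, 352.0, 5), (138, 352.0, 5), (139, 352.0, 5), (140, 352.0, 5), (141, 351.5, 6), (142, 351.5, 6), (143, 351.0, 5), (144, 351.0, 5), (145, 351.0, 5), (146, 351.0, 5), (147, 351.0, 5), (148, 351.0, 5), (149, 351.0, 5), (150, 351.0, 5), (151, 350.5, 4), (152, 351.0, 3), (153, 351.0, 3), (154, 351.0, 3), (155, 350.5, 2)]
fit xy [0.6467 0.0957] 0.346 minus tcp [0.0127 0.0302]
[0.6339 0.0656 0.246 ] [[351.1 156.8]
 [353.5 122.2]
 [350.5 160.8]]
```

View pics/g9.png

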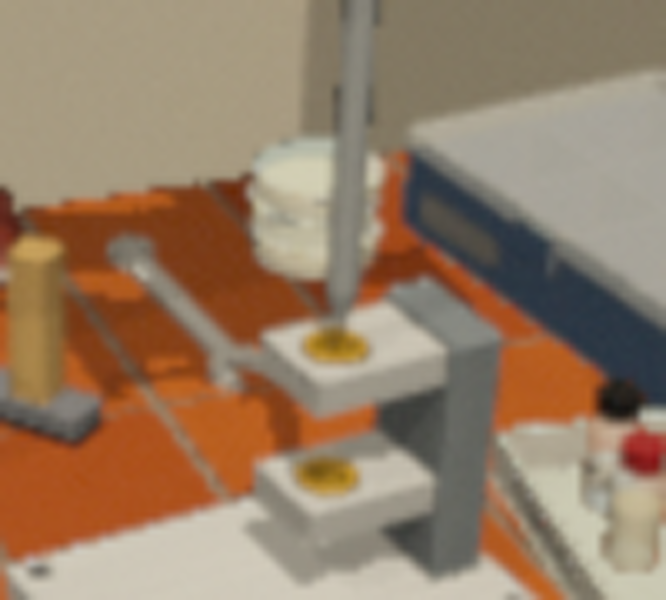

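The tip at about (351,157) lies over the upper bushing ring, which is centred at about (350.5,162). Both cameras, corrected for their bias at the earlier grasps, put the bore at about (.6335, .0657). I lower gently and watch the force.

Call:
send_rows(moves=[[[0,0,0,0,0,0.4,-1],[0,0,0,0,0,0.4,-1],[0,0,0,0,0,0.3,-1],[0,0,0,0,0,0.2,-1],[0,0,0,0,0,0,-1]]])

```text
time_s: 24.0
position: [0.6336, 0.0656, 0.2323]
tcp_rot: [[0.052, 0.999, -0.001], [0.999, -0.052, 0.0], [0.0, -0.001, -1.0]]
force: [-0.2, 0.2, -1.4]
opening: 0.238
```

Call:
send_rows(moves=[[[0,0,0,0,0,0.2,-1],[0,0,0,0,0,0.1,-1],[0,0,0,0,0,0.1,-1],[0,0,0,0,0,0,-1],[0,0,0,0,0,0,-1]]])

```text
time_s: 24.5
position: [0.6339, 0.0656, 0.229]
tcp_rot: [[0.052, 0.999, 0.0], [0.999, -0.052, 0.0], [0.0, 0.0, -1.0]]
force: [-0.3, -0.2, -0.3]
opening: 0.239
```

```bash
python3 plan.py; python3 -c "
from rig import readout
print(readout.read_state()['moment'])"
```

```text
24.5 [0.6339 0.0656 0.229 ] psi -2.98 tilt [0. 0.] [-0.3 -0.2 -0.3] 0.23854393868634727
[-0.03266332 -0.11185727 -0.00921203]
```

Call:
send_rows(moves=[[[0,0,0,0,0,0.2,-1],[0,0,0,0,0,0.1,-1],[0,0,0,0,0,0.1,-1],[0,0,0,0,0,0.1,-1],[0,0,0,0,0,0,-1]]])

```text
time_s: 25.0
position: [0.6338, 0.0657, 0.2238]
tcp_rot: [[0.052, 0.999, -0.0], [0.999, -0.052, 0.0], [0.0, -0.0, -1.0]]
force: [0.2, 0.6, -1.7]
opening: 0.24
```

Call:
send_rows(moves=[[[0,0,0,0,0,0.2,-1],[0,0,0,0,0,0.1,-1],[0,0,0,0,0,0.1,-1],[0,0,0,0,0,0.1,-1],[0,0,0,0,0,0,-1]]])

```text
time_s: 25.5
position: [0.6339, 0.0657, 0.2187]
tcp_rot: [[0.052, 0.999, -0.0], [0.999, -0.052, 0.0], [0.0, -0.0, -1.0]]
force: [-0.2, 0.8, -0.8]
opening: 0.24
```

```bash
python3 plan.py; python3 -c "
from rig import readout
print(readout.read_state()['moment'])"
```

```text
25.5 [0.6339 0.0657 0.2187] psi -2.98 tilt [-0.0003  0.    ] [-0.2  0.8 -0.8] 0.24018946239726915
[ 0.11529619 -0.13360406 -0.00079559]
```

Call:
send_rows(moves=[[[0,0,0,0,0,0.3,-1],[0,0,0,0,0,0.3,-1],[0,0,0,0,0,0.3,-1],[0,0,0,0,0,0.3,-1],[0,0,0,0,0,0.2,-1]]])

```text
time_s: 26.0
position: [0.6339, 0.0656, 0.2045]
tcp_rot: [[0.052, 0.999, -0.0], [0.999, -0.052, 0.0], [0.0, -0.0, -1.0]]
force: [-0.6, 0.5, 0.1]
opening: 0.239
```

Call:
send_rows(moves=[[[0,0,0,0,0,0.4,-1],[0,0,0,0,0,0.4,-1],[0,0,0,0,0,0.4,-1],[0,0,0,0,0,0.2,-1],[0,0,0,0,0,0.1,-1]]])

```text
time_s: 26.5
position: [0.6338, 0.0656, 0.1896]
tcp_rot: [[0.052, 0.999, -0.0], [0.999, -0.052, 0.0], [0.0, -0.0, -1.0]]
force: [0.9, 0.7, -0.9]
opening: 0.241
```

Call:
send_rows(moves=[[[0,0,0,0,0,0.2,-1],[0,0,0,0,0,0.2,-1],[0,0,0,0,0,0.2,-1],[0,0,0,0,0,0.1,-1],[0,0,0,0,0,0,-1]]])

```text
time_s: 27.0
position: [0.6339, 0.0657, 0.1828]
tcp_rot: [[0.052, 0.999, -0.0], [0.999, -0.052, 0.0], [0.0, -0.0, -1.0]]
force: [1.0, -0.2, -1.2]
opening: 0.244
```

```bash
python3 plan.py; python3 -c "
from rig import readout
print(readout.read_state()['moment'])"
```

```text
27.0 [0.6339 0.0657 0.1828] psi -2.98 tilt [-0.0002  0.    ] [ 1.  -0.2 -1.2] 0.24359884732599218
[ 0.13156999 -0.09676411  0.02614081]
```

Call:
send_rows(moves=[[[0,0,0,0,0,0.2,-1],[0,0,0,0,0,0.2,-1],[0,0,0,0,0,0.2,-1],[0,0,0,0,0,0.1,-1],[0,0,0,0,0,0,-1]]])

```text
time_s: 27.5
position: [0.6338, 0.0656, 0.1757]
tcp_rot: [[0.052, 0.999, -0.0], [0.999, -0.052, 0.0], [0.0, -0.0, -1.0]]
force: [0.4, 0.8, -2.0]
opening: 0.243
```

Call:
send_rows(moves=[[[0,0,0,0,0,0.2,-1],[0,0,0,0,0,0.2,-1],[0,0,0,0,0,0.2,-1],[0,0,0,0,0,0.1,-1],[0,0,0,0,0,0,-1]]])

```text
time_s: 28.0
position: [0.6339, 0.0656, 0.1687]
tcp_rot: [[0.052, 0.999, -0.0], [0.999, -0.052, 0.0], [0.0, -0.0, -1.0]]
force: [-0.2, 0.9, -1.5]
opening: 0.243
```

```bash
python3 plan.py; python3 -c "
from rig import readout
print(readout.read_state()['moment'])"
```

```text
28.0 [0.6339 0.0656 0.1687] psi -2.98 tilt [-0.0002  0.    ] [-0.2  0.9 -1.5] 0.2429074160128671
[ 0.11320256 -0.093023   -0.01272971]
```

Call:
send_rows(moves=[[[0,0,0,0,0,0.3,-1],[0,0,0,0,0,0.3,-1],[0,0,0,0,0,0.3,-1],[0,0,0,0,0,0.2,-1],[0,0,0,0,0,0,-1]]])

```text
time_s: 28.5
position: [0.6338, 0.0656, 0.1575]
tcp_rot: [[0.052, 0.999, -0.0], [0.999, -0.052, 0.0], [0.0, -0.0, -1.0]]
force: [0.2, 0.5, -1.3]
opening: 0.24
```

Call:
send_rows(moves=[[[0,0,0,0,0,0.3,-1],[0,0,0,0,0,0.3,-1],[0,0,0,0,0,0.3,-1],[0,0,0,0,0,0.2,-1],[0,0,0,0,0,0,-1]]])

```text
time_s: 29.0
position: [0.6338, 0.0657, 0.1465]
tcp_rot: [[0.052, 0.999, -0.0], [0.999, -0.052, 0.0], [0.0, -0.0, -1.0]]
force: [-0.6, 0.4, -0.7]
opening: 0.24
```

Call:
send_rows(moves=[[[0,0,0,0,0,0,-1],[0,0,0,0,0,0,-1],[0,0,0,0,0,0,-1],[0,0,0,0,0,0,-1],[0,0,0,0,0,0,-1]]])

```text
time_s: 29.5
position: [0.6339, 0.0656, 0.147]
tcp_rot: [[0.052, 0.999, -0.0], [0.999, -0.052, 0.0], [0.0, -0.0, -1.0]]
force: [0.0, 0.7, -2.3]
opening: 0.244
```

```bash
python3 plan.py; python3 - <<'E'
from h import *
im=capture("side");print(proj("side",[[.634,.066,.029]]))
a=cv2.resize(im[110:250,265:405],(400,400),interpolation=cv2.INTER_CUBIC);b=cv2.resize(im[150:215,320:385],(400,400),interpolation=cv2.INTER_CUBIC)
cv2.imwrite("pics/g10.png",np.hstack([a,b]))
L=regions_of("side","rod")
for d in L: q=np.argwhere(d["mask"]);print(round(d["p"],2),q.min(0),q.max(0),len(q))
print([(round(d["p"],2),np.round(d["location"],3).tolist()) for d in spot_in("side","short_rod")],[(round(d["p"],2),np.round(d["location"],3).tolist()) for d in spot_in("side","scraper")])
E
```

```text
29.5 [0.6339 0.0656 0.147 ] psi -2.98 tilt [-0.0001  0.    ] [ 0.   0.7 -2.3] 0.24414590740596173
[[348.72832063 191.38803469]]
0.54 [132 347] [182 356] 228
0.43 [147 268] [188 292] 535
[(0.86, [0.459, -0.163, 0.088])] [(0.75, [0.57, 0.224, 0.029]), (0.61, [0.495, 0.187, 0.04])]
```

The mask shows the rod down to the lower bushing (rows 132–182). The short rod reads within about 6 mm of its first reading, and the scraper is standing. I hand in.

```bash
python3 -c "
from rig import bot
print(bot.hand_in())"; python3 plan.py
```

```text
the job is handed in; nothing more can be done
None
the job is handed in; nothing more can be done
```

I did every step of the task and handed the job in at about 29.5 s. The hand-in returns no verdict, so I can't confirm it passed.

**What I did**
- **Chips:** I picked the full-size scraper (its silhouette fitted size 1.0; the look-alike fitted 0.75). One sweep wiped all three chips off the −y edge of the plate.
- **Scraper:** I stood it upright on open bench at about (0.491, 0.199) and let go once the vertical force showed it was on the bench.
- **Rod:** I took the long rod and lowered it through both bushings. The measured forces stayed within the sensor's noise, about 2 N.

**Last checks**
- **Rod position:** The tool is at (0.634, 0.066, 0.147) with tilt near zero. That puts the tip about 29 mm above the bench, and the gripper is still closed on the head (opening 0.244). The tip height is worked out from where I gripped the rod in the stand, not seen directly.
- **Rod in the bushings:** The network's mask followed the rod only to the top of the lower bushing. That it passed through rests on the tool's height and the lack of any push-back.
- **Chips:** A close crop after the sweep showed all three beside the plate and none on it. The slug lay against the plate edge beside the block, so I judged its height by eye. The network did not find any chip after the sweep.
- **Short rod:** It reads (0.459, −0.163) against (0.457, −0.161) at the start; its height reading differs by 6 mm, close to the network's error.

**Not checked or in disagreement**
- The last picture was refused because I had reached the 12-picture limit, so the final check was numbers only.
- The finger ends looked 15–20 mm higher in the images than the reported tool position. To be safe I gripped the rod about 1 cm lower.
- I did not measure the bystanders again after the moves.

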